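Change the job in a firebrick soldering hearth

TASK

The rectangular silver box in the brick hearth is soldered and has cooled: take down the front wall, first the short brick and then the long one, and stand both bricks the same way up on the brown scorched board, then lift the box out and set it down flat in the empty half of the aluminium tray. Put the round silver box, which waits on the charcoal block, in the middle of the hearth floor in its place, and build the front wall up again as it was, the long brick below and the short one centred on top. Set everything down gently, and do not knock over or shove the flux pot.

Things in the scene. Friction and masses are not known exactly. Their poses are not given: they have to be found in the camera images.
- hearth: Fixed hearth of cream firebrick on a round steel turntable. Origin at bench level under the floor's middle; x to the back wall (inner face x=70, 128 mm high), y left. Floor (z=52) lies between side walls (y=-44 to 44, x=-30 to 70, 64 mm high). Round box belongs at x=0, y=0; loose front wall with its middle at x=-68, y=0, length along y. All mm. Yaw within 0.25 rad of the world's.
- long_brick: Loose cream firebrick, lower course of the front wall: 57 (x) by 172 (y, length) by 64 mm (z), 0.27-0.53 kg. Origin mid-underside. Starts on the hearth floor under the short brick; its ends show. Grip across the 57 mm near the top, fingertips at most 32 mm below its top face when in the hearth: the boxes stand about 14 mm behind it.
- short_brick: Loose cream firebrick, upper course of the front wall: 57 (x) by 114 (y, length) by 64 mm (z), 0.17-0.35 kg. Origin mid-underside. Starts standing on the middle of the long brick.
- square_box: Rectangular open silver box, the finished job, in the hearth behind the front wall: 50 (x) by 64 (y) by 25 mm (z), walls and floor 3 mm, 0.12 kg. Origin mid-underside. Only 12 mm from the side walls, too narrow for fingers: grip across its 50 mm, from front and back, once the front wall is down.
- round_box: Round open silver box, the next job: 48 mm across, 25 mm high, straight walls 3 mm thick, 0.10 kg. Origin mid-underside. Starts on a fixed black charcoal block (62 by 90 by 28 mm high) left or right of the hearth.
- board: Brown scorched heatproof board, fixed flat on the bench: 180 (x) by 210 (y) by 16 mm (z). Origin mid-underside, top face at z = 16 mm. Side area for the bricks: both fit side by side, length along the board's y, at x = -48 and x = +48 mm.
- tray: Fixed shallow aluminium tray: 150 (x) by 210 (y) by 18 mm (z), walls 4 mm, floor at z = 4 mm, split by a 4 mm divider at y = 0 into halves 142 by 99 mm inside. Origin mid-underside. The half at -y holds a silver bangle (64 mm across); the half at +y (middle at y = +51.5 mm) is empty: the rectangular box goes there, its 64 mm along the tray's y.
- flux_pot: White closed flux pot, 68 mm across, 62 mm high, loose, a bystander to leave alone. Origin mid-underside. Stands on the bench across the hearth from the charcoal block.

How it is judged:
By the outcome, as a careful person would: the job done as asked, in the order asked, and still so for the second after the job is handed in, with the robot touching nothing.
It also fails if it takes over 144 s, if anything falls off the work surface, if the arm or the gripper's body presses on something with over 40 N, if the wrist force passes 120 N, or if a joint passes its speed limit or range.

ROBOT

A 6-joint arm with a two-finger parallel gripper is mounted at the origin on the work surface. World frame = base frame: x ahead of the robot, y to its left, z up, the work surface at z = 0. Lengths are in m, angles in rad, forces in N, time in s.
With the tool pointing down it reaches from about 0.35 to 0.775 m from the base axis. Payload 7.3 kg.
Tool frame: the origin (TCP) lies at the centre of the arm's flange, where the gripper is bolted on; the fingertips stand 178 mm ahead of it and the grasp point (between the pads) lies 159 mm ahead of it; x points along the fingers, y is the direction in which the jaws open and shut, and the axes are right-handed (so a half turn about x gives the same grasp; the last joint's range is limited). The gripper opens to 92 mm and grips with 3 to 60 N. Pads are 19 mm wide; open, the fingers measure 130 mm over their backs; the gripper's body (75 mm by 190 mm) begins 47 mm behind the grasp point.
Start: joints at [1.138, 0.342, 1.524, -0, 1.275, -0.146], TCP at [0.148, 0.504, 0.405] pointing down, gripper open.
Joint ranges: [-2.53, 2.53], [-0.77, 2.02], [0.04, 2.7], [-1, 4.14], [0.28, 2.66], [-3.11, 3.11]. Speed limits (rad/s): [2.57, 2.57, 3.14, 3.14, 3.14, 3.14].

INTERFACE

Orientations are given as [roll, pitch, yaw] about the fixed x, y, z axes, in that order (R = Rz(yaw) Ry(pitch) Rx(roll)).
In Python, from cell import readout, cams, workorder gives the robot as it stands.
- The arm moves only by the shell command python3 -m inch 'ROWS' [FORCE]. ROWS is text: rows parted by semicolons, each of 5 numbers parted by spaces: the shift along the world's x, y, z in mm, then the turn about the world's z in rad, then the opening, from 0 (shut) to 1 (fully open). A call has 1 to 8 rows; each row shifts and turns the commanded pose from where the row before left it; what a row does not reach is not made up. A row lasts 1/12 s, in which the tool goes at most 41.7 mm and 7.16 degrees, less where a joint would pass 70% of its speed; a pose out of reach is approached as far as the arm can. A call is refused whole if a number of a shift passes 41.7 or a number of a turn 0.125, either way. A call with a gripper value outside its range is refused whole. The fingers move at their own pace and stop on an object; FORCE is the grip in N (left out, the last holds). Time passes only in rows, so rows that do not move let the fingers close. It gives the time, the measured TCP pose, the force and the opening at its end, in the units of the state.
- readout.observe(): the state, without advancing time (a new reading comes with each control period).
- cams.read_camera(name): name is "scene" or "top" or "wrist"; returns a dict with "color" (384x512x3 uint8, red, green, blue), "fx", "fy", "cx", "cy" (pixels), "world_to_cam" (4x4, takes a point from world to camera coordinates); the wrist camera has in their place "T_tool_cam" (4x4, takes a point from camera to tool coordinates, whose origin is the TCP and whose axes are the tool frame's). Camera axes: x right, y down, z forward; pixel columns grow to the right and rows downward; lengths in m; the calibration is good to about 2 mm. The wrist camera is an equidistant fisheye: a pixel r from the principal point sees the ray r / f radians off the axis. A picture is of the moment at which its call begins: read the wrist's pose just before it. There is no depth.
- workorder.hand_in(): hands the job in, once; it reports no verdict.
The state is a dict: "time": time; "qpos": joint angles; "qvel": joint speeds; "joint_efforts": joint torques, N m; "tool_pos": TCP position; "tool_rot": TCP orientation; "contact_force": force on the tool from outside, world axes, zero at the start; "torque": the same for the moment, N m; "opening": finger opening in m.
Only numpy, scipy, OpenCV 4.12 (cv2) and the standard library are available. Lean on these libraries where they do the work, as an engineer would, in place of code of your own. Each camera call takes 0.05 s, during which the arm holds its last target.

## Working session

There is one attempt and no reset: what is moved stays moved. The work goes in short steps, Python scripts to look and compute and a shell command to move; the robot and the scene stay as the last step left them, time stands still between calls to the robot, and variables do not carry over. Pictures are saved under pics/ and viewed, and the job is handed in when it is done.

```bash
ls; mkdir -p pics
python3 - <<'E'
from cell import readout, cams, workorder
import cv2
print(readout.observe())
for n in ["scene","top","wrist"]:
    d=cams.read_camera(n)
    cv2.imwrite(f"pics/{n}0.png",d["color"][:,:,::-1])
    print(n,{k:v for k,v in d.items() if k!="color"})
E
```

```text
pics
{'time': 0.0, 'qpos': array([ 1.13802290e+00,  3.42742710e-01,  1.52499413e+00, -1.15622080e-05,
        1.27539320e+00, -1.46026104e-01]), 'qvel': array([-0.00122819,  0.00018802,  0.00173818,  0.00044378,  0.00141095,
       -0.00115361]), 'joint_efforts': array([-8.28740008e-05, -4.31245816e+01, -2.44216669e+01,  7.17364135e-02,
        5.59779222e-02, -1.17519794e-04]), 'tool_pos': array([0.14842828, 0.50345138, 0.40404237]), 'tool_rot': array([-1.70963097,  1.56925891, -1.99637492]), 'contact_force': array([1.20379248, 0.18308321, 0.00781525]), 'torque': array([-0.07079796,  0.01512397,  0.02042824]), 'opening': 0.09179953921984196}
scene {'fx': 452.8744502960438, 'fy': 452.8744502960438, 'cx': 262.0921264021591, 'cy': 190.58055428348595, 'world_to_cam': array([[ 0.5638617 ,  0.82570183,  0.01662772, -0.29007066],
       [ 0.68558988, -0.45676569, -0.5668612 , -0.31345455],
       [-0.46046336,  0.33103111, -0.8236455 ,  1.59253206],
       [ 0.        ,  0.        ,  0.        ,  1.        ]])}
top {'fx': 450.7601475300224, 'fy': 450.7601475300224, 'cx': 258.0429911290089, 'cy': 193.03967003058952, 'world_to_cam': array([[-0.01386876, -0.99989302, -0.00464731,  0.02858946],
       [-0.9782092 ,  0.01453062, -0.2071126 ,  0.57137332],
       [ 0.20715797,  0.00167365, -0.97830607,  1.23300967],
       [ 0.        ,  0.        ,  0.        ,  1.        ]])}
wrist {'fx': 297.3186396354542, 'fy': 297.3186396354542, 'cx': 256.9295632854171, 'cy': 189.2892998118591, 'T_tool_cam': array([[ 5.43982749e-04, -3.03838137e-01,  9.52723512e-01,
         2.00297869e-02],
       [ 9.99999775e-01, -2.09034649e-04, -6.37640739e-04,
         4.90043732e-04],
       [ 3.92891799e-04,  9.52723645e-01,  3.03837955e-01,
        -8.21905076e-02],
       [ 0.00000000e+00,  0.00000000e+00,  0.00000000e+00,
         1.00000000e+00]])}
```

View pics/scene0.png

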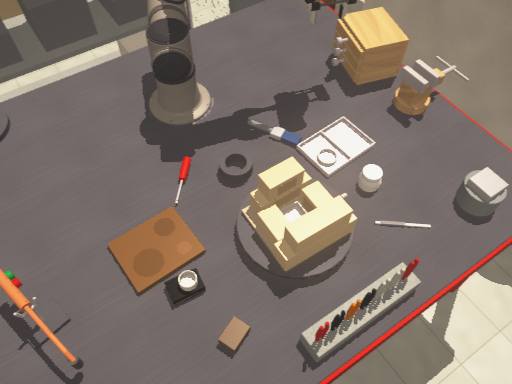

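View pics/top0.png

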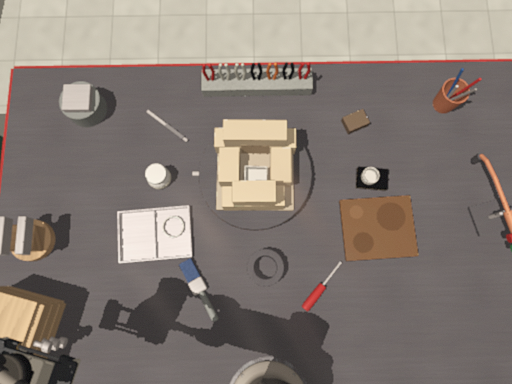

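View pics/wrist0.png

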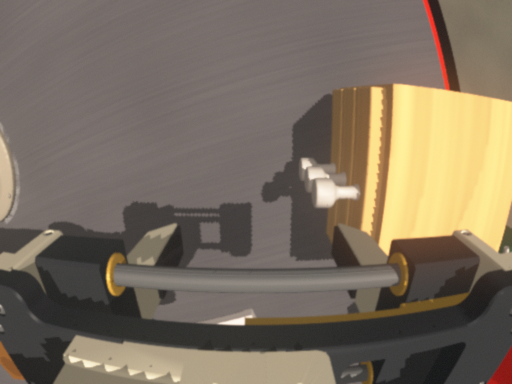

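Top view: tray on the left (+y), with the bangle in its right half at (175,226); board on the right, centre about (379,228); hearth centre about (256,165); charcoal with the round box at (370,176); pot at (157,176). Next I measure these with rays.

```bash
cat > h.py <<'E'
import numpy as np, cv2
from cell import readout, cams
from scipy.spatial.transform import Rotation as R
def grab(n,save=None):
    s=readout.observe(); d=cams.read_camera(n)
    if n=="wrist":
        T=np.eye(4);T[:3,:3]=R.from_euler('xyz',s['tool_rot']).as_matrix();T[:3,3]=s['tool_pos']
        d['c2w']=T@d['T_tool_cam']
    else: d['c2w']=np.linalg.inv(d['world_to_cam'])
    d['n']=n
    if save: cv2.imwrite(save,d["color"][:,:,::-1])
    return d
def ray(d,u,v):
    x=(u-d['cx'])/d['fx'];y=(v-d['cy'])/d['fy']
    if d['n']=="wrist":
        r=np.hypot(x,y);k=np.sin(r)/r if r>1e-9 else 1
        c=np.array([x*k,y*k,np.cos(r)])
    else: c=np.array([x,y,1.])
    return d['c2w'][:3,3],d['c2w'][:3,:3]@c
def onz(d,u,v,z):
    o,r=ray(d,u,v);t=(z-o[2])/r[2];return o+t*r
def proj(d,p):
    c=np.linalg.inv(d['c2w'])@np.append(p,1);c=c[:3]
    if d['n']=="wrist":
        th=np.arctan2(np.hypot(c[0],c[1]),c[2]);k=th/np.hypot(c[0],c[1])
        return np.array([d['cx']+d['fx']*c[0]*k,d['cy']+d['fy']*c[1]*k])
    return np.array([d['cx']+d['fx']*c[0]/c[2],d['cy']+d['fy']*c[1]/c[2]])
def crop(d,x0,y0,x1,y1,k,f):
    cv2.imwrite(f,cv2.resize(d['color'][y0:y1,x0:x1,::-1],None,fx=k,fy=k,interpolation=cv2.INTER_CUBIC))
def rect(d,mask,z,name):
    cs,_=cv2.findContours(mask,cv2.RETR_EXTERNAL,cv2.CHAIN_APPROX_NONE)
    c=max(cs,key=cv2.contourArea)
    P=np.array([onz(d,*p[0],z)[:2] for p in c],np.float32)*1000
    (cx,cy),(w,h),a=cv2.minAreaRect(P); print(name,"c",round(cx,1),round(cy,1),"size",round(w,1),round(h,1),"ang",round(a,2)); return P
E
python3 - <<'E'
from h import *
d=grab("top"); 
crop(d,200,105,330,235,5,"pics/t1.png")
crop(d,330,155,430,270,5,"pics/t2.png")
crop(d,105,150,205,270,5,"pics/t3.png")
hsv=cv2.cvtColor(d['color'],cv2.COLOR_RGB2HSV)
for n,p in [("board",(379,245)),("tray",(135,240)),("brick",(255,190)),("bench",(300,260)),("pot",(157,172)),("char",(362,184))]:
    print(n,hsv[p[1],p[0]],[np.round(onz(d,*p,0)*1000)])
E
```

```text
board [ 14 126 144] [array([ 424., -332.,    0.])]
tray [ 12  19 244] [array([449., 385.,   0.])]
brick [ 18  60 237] [array([594.,  30.,   0.])]
bench [  7  20 116] [array([383., -99.,   0.])]
pot [ 18  21 245] [array([654., 326.,   0.])]
char [ 0 19 27] [array([ 608., -293.,    0.])]
```

View pics/t1.png

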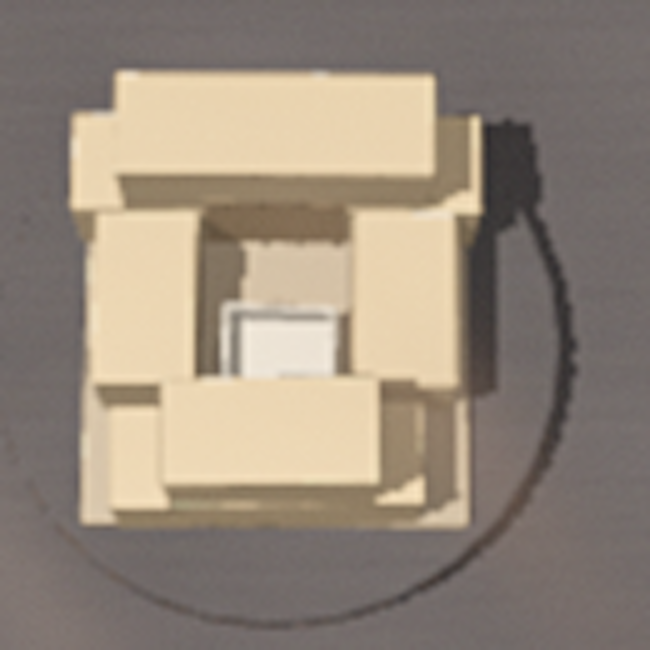

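View pics/t2.png

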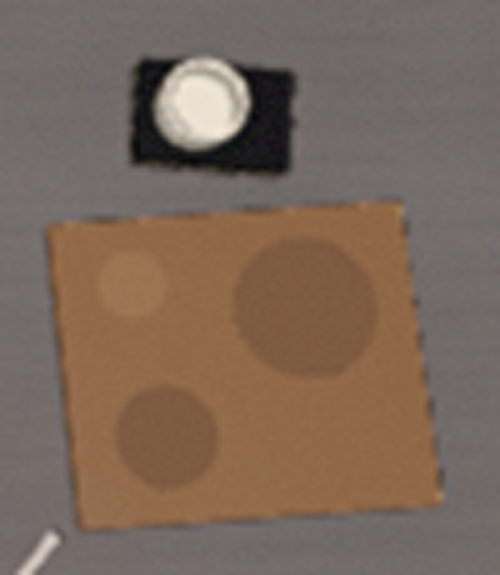

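View pics/t3.png

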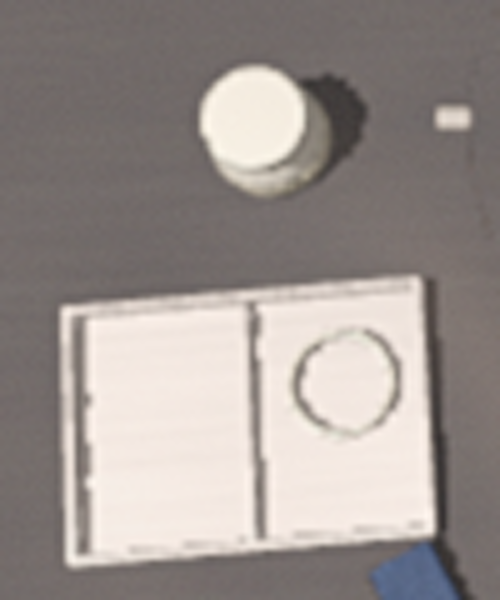

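The crops show sharp corners: the short brick top is at crop 1 (160..380, 378..486), the board and tray outlines are clear, and the round box rim is at crop 2 (203,102). I'll cast the corners onto their known heights.

Run:
```python
from h import *
d=grab("top")
def cr(x0,y0,pts,z,name):
    P=np.array([onz(d,x0+x/5-.4,y0+y/5-.4,z)[:2]*1000 for x,y in pts])
    P=P.astype(np.float32)
    (a,b),(w,h),g=cv2.minAreaRect(P)
    e=P[1]-P[0]; 
    print(name,"mean",P.mean(0).round(1),"edges",[round(float(np.linalg.norm(P[(i+1)%4]-P[i])),1) for i in range(4)],"yaw",[round(float(np.arctan2(-(q:=P[j]-P[i])[0]*-1,-q[1]*1))*1,3) for i,j in((0,1),(3,2))])
cr(200,105,[(160,380),(380,377),(380,485),(163,488)],.180,"short")
cr(200,105,[(116,71),(434,74),(435,176),(121,176)],.180,"back")
cr(200,105,[(95,212),(198,211),(193,385),(93,386)],.116,"left wall")
cr(200,105,[(355,210),(462,210),(458,387),(357,382)],.116,"right wall")
cr(330,155,[(47,227),(403,202),(443,505),(80,529)],.016,"board")
cr(105,150,[(61,306),(420,277),(437,536),(68,566)],.018,"tray")
cr(330,155,[(137,60),(296,70),(288,174),(132,162)],.028,"charcoal")
print("round",onz(d,330+203/5-.4,155+102/5-.4,.053)*1000,"pot",onz(d,105+253/5-.4,150+118/5-.4,.062)*1000)
# long brick left end visible & right corner at z=.116
for p in [(108,405),(110,508),(424,500)]: print("long",onz(d,200+p[0]/5-.4,105+p[1]/5-.4,.116)*1000)
for p in [(80,523),(468,525)]: print("floor",onz(d,200+p[0]/5-.4,105+p[1]/5-.4,.052)*1000)
for p in [(222,302),(338,304)]: print("sq",onz(d,200+p[0]/5-.4,105+p[1]/5-.4,.077)*1000)
s=grab("scene")
crop(s,225,140,365,280,5,"pics/s1.png");crop(s,285,105,395,205,5,"pics/s2.png")
```

```text
short mean [551.8  31.3] edges [114.9, 57.4, 112.2, 57.5] yaw [-0.001, -0.001]
back mean [720.5  26.2] edges [171.1, 57.5, 167.2, 59.4] yaw [-0.026, -0.015]
left wall mean [643.1 101.1] edges [57.7, 100.2, 55.1, 100.2] yaw [-0.005, -0.005]
right wall mean [641.6 -45.2] edges [59.9, 102.0, 55.7, 99.1] yaw [-0.015, -0.066]
board mean [ 473.6 -328.7] edges [211.7, 178.5, 209.8, 177.3] yaw [0.057, 0.051]
tray mean [464.6 325.2] edges [211.6, 152.3, 212.4, 152.1] yaw [0.067, 0.066]
charcoal mean [ 619.4 -318. ] edges [94.3, 63.8, 91.7, 62.5] yaw [-0.08, -0.094]
round [ 621.90594266 -306.13614922   53.        ] pot [634.37096072 317.11943332  62.        ]
long [582.27163759 121.36840817 116.        ]
long [524.66157333 120.10153644 116.        ]
long [526.57319504 -51.09273137 116.        ]
floor [527.86909874 142.66968782  52.        ]
floor [523.44450402 -79.56804196  52.        ]
sq [650.88065035  59.48122465  77.        ]
sq [648.68482955  -7.01302432  77.        ]
```

View pics/s1.png

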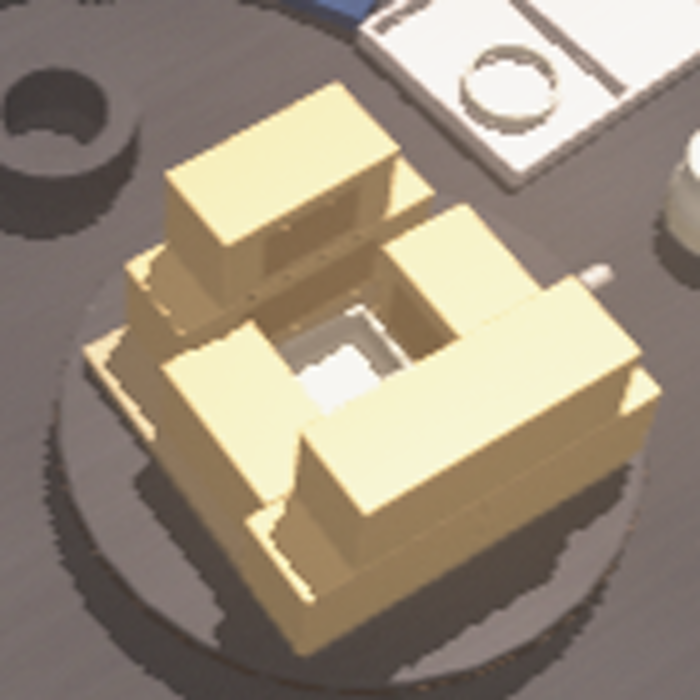

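Run:
```python
from h import *
s=readout.observe(); M=R.from_euler('xyz',s['tool_rot']).as_matrix(); print("tool axes cols\n",M.round(3))
d=grab("wrist")
T=d['T_tool_cam']
d2=dict(d);d2['c2w']=T
for p in [(45,260),(115,275),(400,275),(460,240),(500,260),(5,265),(160,225),(352,225),(183,228),(335,228),(90,345),(335,355)]:
    o,r=ray(d2,*p)
    print(p,"dir",(r).round(2),*[("x=%.3f"%X,(o+(X-o[0])/r[0]*r).round(3)[1:]) for X in(.112,.159,.178)],"z-.0375:",(o+(-.0375-o[2])/r[2]*r).round(3))
```

```text
tool axes cols
 [[-0.     0.283  0.959]
 [-0.     0.959 -0.283]
 [-1.    -0.    -0.   ]]
(45, 260) dir [ 0.63 -0.65  0.43] ('x=0.112', array([-0.094, -0.02 ])) ('x=0.159', array([-0.142,  0.012])) ('x=0.178', array([-0.162,  0.025])) z-.0375: [ 0.086 -0.067 -0.038]
(115, 275) dir [ 0.73 -0.45  0.52] ('x=0.112', array([-0.057, -0.016])) ('x=0.159', array([-0.086,  0.017])) ('x=0.178', array([-0.098,  0.031])) z-.0375: [ 0.083 -0.039 -0.038]
(400, 275) dir [0.72 0.46 0.52] ('x=0.112', array([ 0.058, -0.016])) ('x=0.159', array([0.088, 0.017])) ('x=0.178', array([0.1  , 0.031])) z-.0375: [ 0.082  0.04  -0.038]
(460, 240) dir [0.68 0.63 0.38] ('x=0.112', array([ 0.085, -0.031])) ('x=0.159', array([ 0.129, -0.004])) ('x=0.178', array([0.146, 0.007])) z-.0375: [ 0.1    0.074 -0.038]
(500, 260) dir [0.56 0.72 0.4 ] ('x=0.112', array([ 0.118, -0.017])) ('x=0.159', array([0.178, 0.016])) ('x=0.178', array([0.203, 0.03 ])) z-.0375: [ 0.083  0.081 -0.038]
(5, 265) dir [ 0.54 -0.74  0.4 ] ('x=0.112', array([-0.127, -0.013])) ('x=0.159', array([-0.192,  0.023])) ('x=0.178', array([-0.218,  0.037]
[... 384 characters left out ...]
38]
(183, 228) dir [ 0.88 -0.25  0.41] ('x=0.112', array([-0.025, -0.039])) ('x=0.159', array([-0.039, -0.016])) ('x=0.178', array([-0.044, -0.008])) z-.0375: [ 0.115 -0.026 -0.038]
(335, 228) dir [0.87 0.26 0.41] ('x=0.112', array([ 0.028, -0.039])) ('x=0.159', array([ 0.042, -0.016])) ('x=0.178', array([ 0.047, -0.007])) z-.0375: [ 0.114  0.028 -0.038]
(90, 345) dir [ 0.54 -0.51  0.67] ('x=0.112', array([-0.086,  0.032])) ('x=0.159', array([-0.13,  0.09])) ('x=0.178', array([-0.148,  0.113])) z-.0375: [ 0.056 -0.033 -0.038]
(335, 355) dir [0.62 0.25 0.75] ('x=0.112', array([0.037, 0.029])) ('x=0.159', array([0.056, 0.085])) ('x=0.178', array([0.063, 0.108])) z-.0375: [ 0.057  0.015 -0.038]
```

Run:
```python
from h import *
d=grab("scene")
c=d['color']
crop(d,280,0,400,60,6,"pics/s3.png")
t=grab("top");crop(t,0,280,130,384,5,"pics/t4.png")
```

```text
(no output)
```

View pics/t4.png

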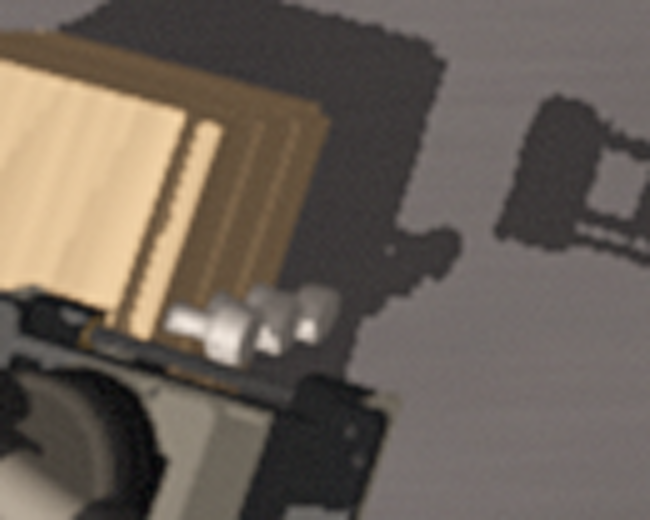

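Run:
```python
from h import *
import itertools
s=readout.observe(); M=R.from_euler('xyz',s['tool_rot']).as_matrix();t=s['tool_pos']
d=grab("top"); im=cv2.resize(d['color'][264:,:160,::-1],None,fx=5,fy=5,interpolation=cv2.INTER_CUBIC).copy()
for (a,b),col in [((.095,.0375),(0,0,255)),((.0375,.095),(0,255,0))]:
  for X in (.112,):
    P=[proj(d,t+M@np.array([X,sy*a,sz*b])) for sy,sz in((-1,-1),(-1,1),(1,1),(1,-1))]
    P=np.array([((p[0]+.4)*5,(p[1]-264+.4)*5) for p in P],int)
    cv2.polylines(im,[P],True,col,2)
for y in(-.065,.065):
    p=proj(d,t+M@np.array([.178,y,0])); cv2.circle(im,(int(p[0]*5),int((p[1]-264)*5)),6,(255,0,0),-1)
cv2.imwrite("pics/t5.png",im)
```

```text
(no output)
```

View pics/t5.png

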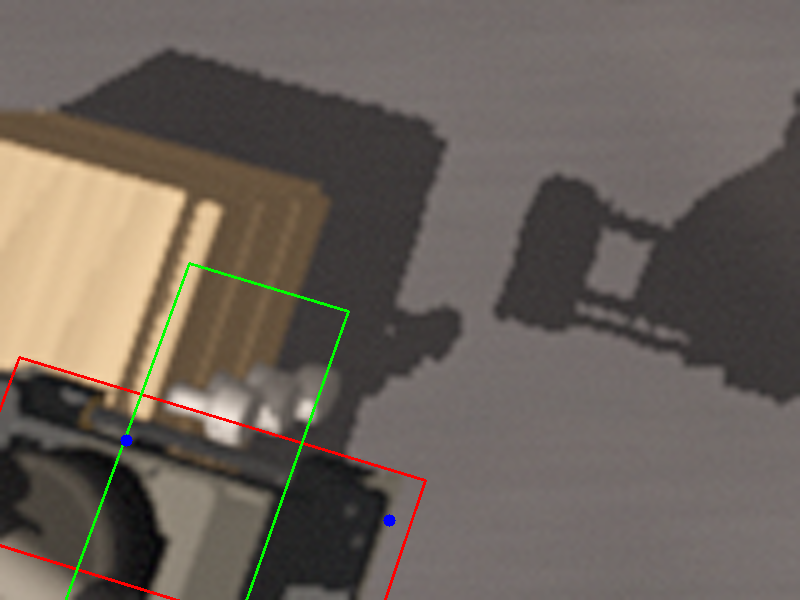

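The 190 mm body lies along the jaws. With the jaws along x, that could foul the 128 mm back wall. So I first check whether the wide black carriers move in with the fingers, while starting towards the hearth.

```bash
python3 -m inch '20 -35 10 -0.12 0.55; 20 -35 10 -0.12 0.55; 20 -35 0 -0.12 0.55; 20 -35 0 -0.12 0.55; 20 -35 0 -0.12 0.55; 20 -35 0 -0.12 0.55;0 0 0 0 0.55; 0 0 0 0 0.55' 20; python3 -c "
from h import *
grab('wrist','pics/w1.png')"
```

```text
time: 1.17
tool_pos: [0.2695, 0.292, 0.4251]
tool_rot: [1.693, 1.57, 0.681]
contact_force: [-0.9, 0.3, 0.1]
opening: 0.051
```

View pics/w1.png

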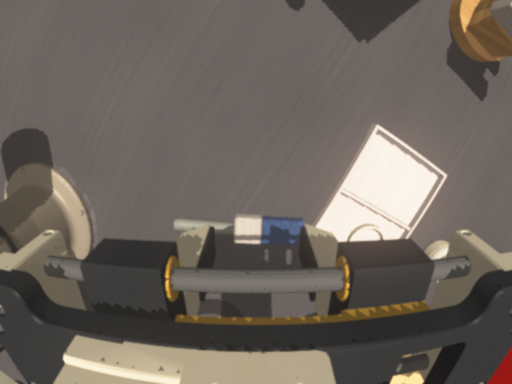

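Carriers move in, but the end plates are fixed, so the body really is ±95 mm along the jaws at 47 mm behind the grasp point. It would hit the back wall if I gripped at hearth x=0 with the jaws along x. So I will draw the square box forward from inside before gripping it front and back. The round box I will set down forward of its place and slide back. Next, a close look at the hearth.

```bash
python3 -m inch '38 -15 0 -0.075 0.9;38 -15 0 -0.075 0.9;38 -15 0 -0.075 0.9;38 -15 0 -0.075 0.9;38 -15 0 -0.075 0.9;38 -15 0 -0.075 0.9;38 -15 0 -0.07 0.9;36 -15 0 -0.07 0.9'; python3 -m inch '0 0 0 0 0.9;0 0 0 0 0.9;0 0 0 0 0.9'; python3 -c "
from h import *
s=readout.observe(); M=R.from_euler('xyz',s['tool_rot']).as_matrix(); print(M.round(3))
grab('wrist','pics/w2.png')"
```

```text
time: 1.88
tool_pos: [0.572, 0.1748, 0.4242]
tool_rot: [-2.742, 1.57, 1.945]
contact_force: [0.8, 0.6, -0.3]
opening: 0.0826
time: 2.13
tool_pos: [0.57, 0.1753, 0.424]
tool_rot: [-1.69, 1.569, 2.999]
contact_force: [0.5, 0.2, 0.5]
opening: 0.083
[[-0.002  1.    -0.023]
 [ 0.    -0.023 -1.   ]
 [-1.    -0.002 -0.   ]]
```

View pics/w2.png

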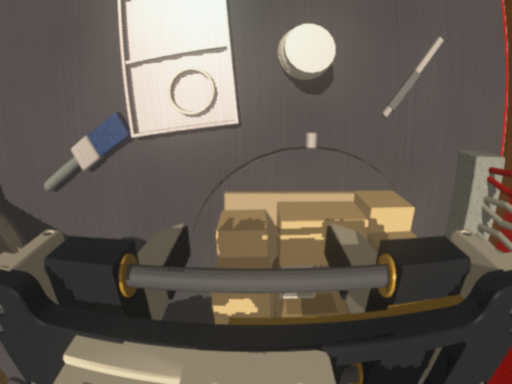

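View from here: tray with divider from (127,66) to (228,48), its near wall from (131,136) to (238,123), the pot at (306,50). The hearth is mostly hidden behind the gripper, so I move to the -y side for it.

```bash
cat > /tmp/a.py <<'E'
from h import *
d=grab("wrist")
a,b=[onz(d,*p,.018)*1000 for p in((127,66),(228,48))]
print("div",a.round(1),b.round(1),"mid",((a+b)/2).round(1),np.linalg.norm(b-a))
a,b=[onz(d,*p,.018)*1000 for p in((131,136),(238,123))]
print("near wall",a.round(1),b.round(1),np.linalg.norm(b-a),((a+b)/2).round(1),np.arctan2(b[1]-a[1],b[0]-a[0]))
print("pot",onz(d,306,50,.062)*1000)
E
python3 /tmp/a.py; python3 -m inch '0 -35 0 0 0.9;0 -35 0 0 0.9;0 -35 0 0 0.9;0 -35 0 0 0.9;0 -35 0 0 0.9;0 -30 0 0 0.9;0 0 0 0 0.9;0 0 0 0 0.9'; python3 -m inch '0 0 0 0 0.9;0 0 0 0 0.9'; python3 -c "
from h import *
s=readout.observe(); M=R.from_euler('xyz',s['tool_rot']).as_matrix(); print(M.round(3))
d=grab('wrist','pics/w3.png');crop(d,120,30,420,240,2.5,'pics/w3c.png')
import pickle;pickle.dump(d,open('w3.pkl','wb'))"
```

```text
div [397.1 314.2  18. ] [536.4 324.7  18. ] mid [466.7 319.4  18. ] 139.69683475786292
near wall [396.3 216.5  18. ] [546.4 225.8  18. ] 150.3470960584661 [471.4 221.1  18. ] 0.06174154581973591
pot [628.64245195 313.62379774  62.        ]
time: 2.9
tool_pos: [0.5698, -0.0316, 0.4254]
tool_rot: [1.851, 1.57, 0.253]
contact_force: [-0.0, 0.5, 0.5]
opening: 0.0826
time: 3.07
tool_pos: [0.5702, -0.0297, 0.4251]
tool_rot: [2.118, 1.57, 0.524]
contact_force: [0.2, 1.2, 0.2]
opening: 0.0829
[[ 0.001  1.    -0.024]
 [ 0.    -0.024 -1.   ]
 [-1.     0.001 -0.   ]]
```

View pics/w3c.png

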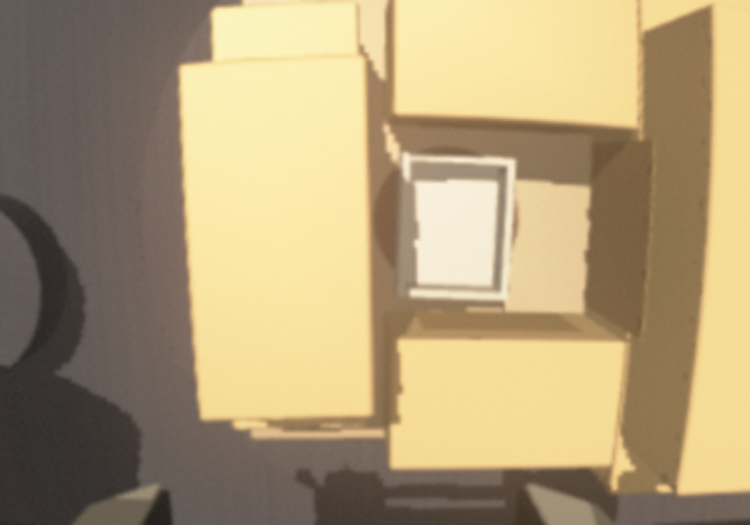

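A clear view of the hearth (w3 crop): short brick corners at (180,65),(363,57),(373,417),(200,420), square box rim at (404,155),(515,158),(508,300),(400,295), and both side walls in sight.

```bash
cat > /tmp/b.py <<'E'
from h import *
import pickle;d=pickle.load(open('w3.pkl','rb'))
def cr(pts,z,name):
    P=np.array([onz(d,120+(x+.5)/2.5-.5,30+(y+.5)/2.5-.5,z)[:2]*1000 for x,y in pts])
    print(name,P.round(1).tolist(),"mean",P.mean(0).round(1),"edges",[round(float(np.linalg.norm(P[(i+1)%len(P)]-P[i])),1) for i in range(len(P))], "angs",[round(float(np.degrees(np.arctan2(*(P[(i+1)%len(P)]-P[i])[::-1]))),1) for i in range(len(P))])
cr([(180,65),(363,57),(373,417),(200,420)],.180,"short")
cr([(404,155),(515,158),(508,300),(400,295)],.077,"square")
cr([(392,118),(637,130)],.116,"leftwall inner")
cr([(398,338),(630,342),(615,468),(390,467)],.116,"right wall")
cr([(712,5),(708,245),(680,490)],.180,"back top front edge?")
cr([(212,8),(212,62),(357,5)],.116,"long left")
E
python3 /tmp/b.py
```

```text
short [[524.6, 87.9], [579.5, 87.4], [580.5, -24.9], [524.4, -24.6]] mean [552.3  31.5] edges [54.9, 112.3, 56.1, 112.4] angs [-0.4, -89.5, 179.7, 89.9]
square [[599.6, 59.3], [649.0, 58.4], [646.5, -6.0], [597.0, -3.2]] mean [623.   27.1] edges [49.4, 64.5, 49.5, 62.5] angs [-1.0, -92.2, 176.7, 87.7]
leftwall inner [[592.0, 73.0], [691.3, 71.5]] mean [641.7  72.2] edges [99.3, 99.3] angs [-0.9, 179.1]
right wall [[593.2, -13.9], [691.8, -16.8], [690.3, -73.9], [589.7, -69.6]] mean [641.2 -43.5] edges [98.6, 57.2, 100.6, 55.8] angs [-1.7, -91.5, 177.5, 86.4]
back top front edge? [[693.2, 111.8], [692.0, 31.5], [691.1, -55.8]] mean [692.1  29.2] edges [80.3, 87.3, 167.6] angs [-90.8, -90.6, 89.3]
long left [[524.1, 119.8], [523.7, 97.9], [579.7, 118.2]] mean [542.5 112. ] edges [22.0, 59.6, 55.6] angs [-91.2, 19.9, 178.3]
```

```bash
python3 -m inch '-9 30 0 0.01 0.9;-9 31 0 0 0.9;0 0 -25 0 0.9;0 0 -30 0 0.9;0 0 -25 0 0.9;0 0 -15 0 0.9;0 0 -7 0 0.9;0 0 0 0 0.9'  25; python3 -m inch '0 0 0 0 0.4;0 0 0 0 0.4;0 0 0 0 0.4;0 0 0 0 0.4;0 0 0 0 0.4;0 0 0 0 0.4'
```

```text
time: 3.78
tool_pos: [0.5521, 0.0306, 0.3213]
tool_rot: [-1.662, 1.568, 3.036]
contact_force: [-0.8, 0.5, -0.0]
opening: 0.0828
time: 4.28
tool_pos: [0.5525, 0.0295, 0.3236]
tool_rot: [1.5, 1.569, -0.086]
contact_force: [-1.0, 0.7, 5.1]
opening: 0.0572
```

```bash
python3 -m inch '0 0 8 0 0.4;0 0 20 0 0.4;0 0 25 0 0.4;-3 -20 10 0.01 0.4;-3 -35 0 0.01 0.4;-3 -37 0 0.01 0.4;-3 -37 0 0.01 0.4;-3 -37 0 0.01 0.4'; python3 -m inch '-3 -37 0 0.01 0.4;-3 -37 0 0 0.4;-3 -37 0 0 0.4;-3 -35 0 0 0.4;-4 -25 0 0 0.4;-3 -15 0 0 0.4;0 -5 0 0 0.4;0 0 0 0 0.4';python3 -c "
from h import *
d=grab('wrist','pics/w4.png')
t=grab('top','pics/t6.png')
s=readout.observe();print(s['tool_pos'],R.from_euler('xyz',s['tool_rot']).as_matrix()[:,1])"
```

```text
time: 4.95
tool_pos: [0.537, -0.1378, 0.386]
tool_rot: [-2.194, 1.571, 2.554]
contact_force: [1.7, -0.3, -2.2]
opening: 0.0571
time: 5.62
tool_pos: [0.5183, -0.3279, 0.3854]
tool_rot: [-2.784, 1.57, 1.971]
contact_force: [-0.6, 1.0, -1.5]
opening: 0.0571
[ 0.5188139  -0.32614457  0.38568424] [ 9.98992604e-01  4.48750157e-02 -1.03898533e-04]
```

View pics/w4.png

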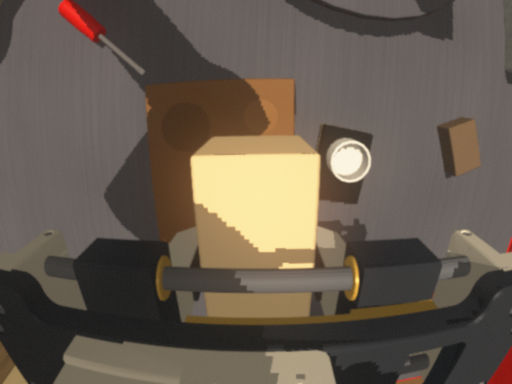

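The short brick is held square in the jaws, with the board below: left top corner (147,84), right top corner (296,79). Round box rim at (349,160).

Run:
```python
from h import *
d=grab('wrist')
a,b=[onz(d,*p,.016)*1000 for p in((147,84),(296,79))]
print(a,b,np.linalg.norm(b-a),np.arctan2(b[1]-a[1],b[0]-a[0]))
psi=np.arctan2(b[1]-a[1],b[0]-a[0]); m=(a+b)/2; c=m[:2]-105*np.array([-np.sin(psi),np.cos(psi)]); print("board c",c)
hsv=cv2.cvtColor(d['color'],cv2.COLOR_RGB2HSV)
print("round",onz(d,349,160,.053)*1000)
# round rim by ellipse
sub=d['color'][130:190,320:380].astype(int); m=((sub.min(2)>110)).astype(np.uint8)
cs,_=cv2.findContours(m,0,1);c=max(cs,key=cv2.contourArea)
P=np.array([onz(d,320+p[0][0],130+p[0][1],.053)[:2]*1000 for p in c],np.float32);print(cv2.minEnclosingCircle(P), cv2.fitEllipse(P))
```

```text
[ 382.27672709 -227.17266574   16.        ] [ 559.84625355 -218.44604169   16.        ] 177.78383136157217 0.04910532133920282
board c [ 476.21547715 -327.68278419]
round [ 620.49556376 -304.06457237   53.        ]
((620.0370483398438, -306.388671875), 27.63191795349121) ((620.6597900390625, -306.2745361328125), (46.997554779052734, 54.27730941772461), 55.829856872558594)
```

```bash
python3 -m inch '4 0 -20 0.005 0.4;0 0 -36 0 0.4;0 0 -36 0 0.4;0 0 -30 0 0.4;0 0 -20 0 0.4;0 0 -10 0 0.4;0 0 -4 0 0.4;0 0 0 0 0.4'; python3 -m inch '0 0 -2 0 0.4;0 0 -1 0 0.4;0 0 -1 0 0.4'; python3 -m inch '0 0 -1 0 0.4;0 0 -1 0 0.4;0 0 0 0 0.4'
```

```text
time: 6.43
tool_pos: [0.523, -0.3267, 0.2298]
tool_rot: [-2.917, 1.571, 1.846]
contact_force: [-0.6, 0.0, -2.4]
opening: 0.0572
time: 6.68
tool_pos: [0.5228, -0.3276, 0.2271]
tool_rot: [0.87, 1.568, -0.652]
contact_force: [0.3, 0.0, -1.8]
opening: 0.0571
time: 6.93
tool_pos: [0.5224, -0.3275, 0.2239]
tool_rot: [1.086, 1.571, -0.436]
contact_force: [0.4, 0.3, -2.5]
opening: 0.0569
```

```bash
python3 -m inch '0 0 -1 0 0.4;0 0 0 0 0.4'; python3 -m inch '0 0 -1 0 0.4;0 0 0 0 0.4'
```

```text
time: 7.1
tool_pos: [0.5225, -0.3275, 0.2237]
tool_rot: [0.788, 1.57, -0.734]
contact_force: [-3.2, 1.0, 4.8]
opening: 0.0571
time: 7.27
tool_pos: [0.5224, -0.3274, 0.2236]
tool_rot: [0.727, 1.57, -0.795]
contact_force: [-5.4, 3.2, 12.1]
opening: 0.057
```

Contact. Release and rise, then a look.

```bash
python3 -m inch '0 0 1 0 0.65;0 0 0 0 0.75;0 0 0 0 0.8;0 0 0 0 0.8;0 0 10 0 0.8;0 0 25 0 0.8;0 0 40 0 0.8;0 0 41 0 0.9'; python3 -m inch '0 0 41 0 0.9;3 25 41 -0.01 0.9;3 35 0 -0.01 0.9;3 35 0 -0.01 0.9;3 35 0 -0.01 0.9;3 35 0 -0.01 0.9;3 35 0 -0.01 0.9;3 35 0 -0.01 0.9';python3 -m inch '3 35 0 0 0.9;3 25 0 0 0.9;0 0 0 0 0.9;0 0 0 0 0.9';python3 -c "
from h import *
d=grab('top','pics/t6.png');crop(d,200,105,440,285,3,'pics/t6c.png')
s=readout.observe();print(s['tool_pos'],R.from_euler('xyz',s['tool_rot']).as_matrix()[:,1])
d=grab('wrist','pics/w5.png')"
```

```text
time: 7.93
tool_pos: [0.5222, -0.3272, 0.3393]
tool_rot: [-2.326, 1.568, 2.435]
contact_force: [1.1, -0.6, 0.3]
opening: 0.0764
time: 8.6
tool_pos: [0.5428, -0.0941, 0.416]
tool_rot: [1.371, 1.57, -0.222]
contact_force: [0.8, 0.4, 0.1]
opening: 0.0828
time: 8.93
tool_pos: [0.549, -0.0346, 0.4159]
tool_rot: [1.034, 1.57, -0.555]
contact_force: [-0.2, -0.8, -0.5]
opening: 0.0823
[ 0.5490594  -0.03569635  0.41571084] [ 9.99803285e-01 -1.98249114e-02  6.03740449e-04]
```

View pics/t6c.png

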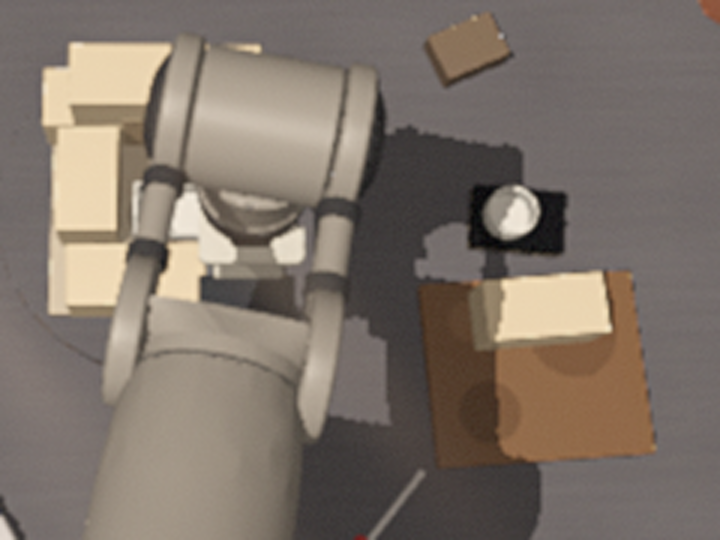

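View pics/w5.png

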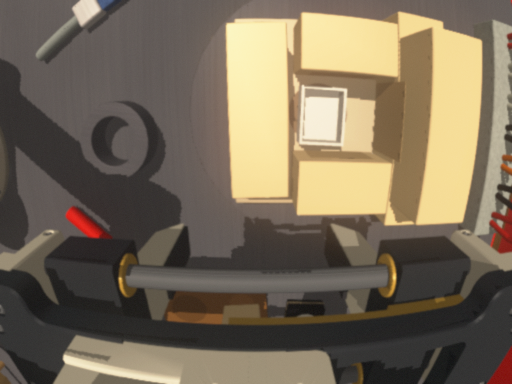

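The short brick stands squarely on the back half of the board. The long brick is in full view at (226,23)-(285,22)-(291,197)-(232,198) in the wrist picture.

Run:
```python
from h import *
d=grab('wrist')
crop(d,200,0,400,225,2.6,'pics/w5c.png')
P=np.array([onz(d,*p,.116)[:2]*1000 for p in((226,23),(285,22),(291,197),(232,198))]);print(P.round(1),P.mean(0))
```

```text
[[524.4 118.9]
 [578.9 118.7]
 [583.4 -51.7]
 [524.4 -51.5]] [552.79645467  33.61883235]
```

View pics/w5c.png

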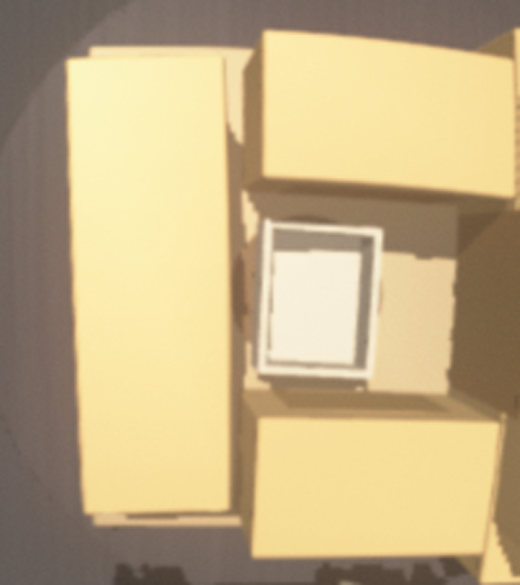

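```bash
python3 -m inch '3 34 0 0.02 0.82;0 35 0 0 0.82;0 0 -35 0 0.82;0 0 -38 0 0.82;0 0 -35 0 0.82;0 0 -22 0 0.82;0 0 -12 0 0.82;0 0 -4 0 0.82'  35;python3 -m inch '0 0 0 0 0.82;0 0 0 0 0.82'
```

```text
time: 9.75
tool_pos: [0.5516, 0.0318, 0.2667]
tool_rot: [-1.604, 1.566, 3.106]
contact_force: [-0.3, -1.0, -0.9]
opening: 0.0753
time: 9.92
tool_pos: [0.5525, 0.0324, 0.27]
tool_rot: [1.437, 1.57, -0.136]
contact_force: [-0.6, -0.8, -0.1]
opening: 0.0756
```

```bash
python3 -m inch '0 0 -3 0 0.82;0 0 0 0 0.5;0 0 0 0 0.4;0 0 0 0 0.4;0 0 0 0 0.4;0 0 0 0 0.4;0 0 0 0 0.4'; python3 -m inch '0 0 5 0 0.4;0 0 10 0 0.4;0 0 20 0 0.4;0 0 30 0 0.4;0 0 20 0 0.4;0 0 10 0 0.4;0 0 0 0 0.4'
```

```text
time: 10.5
tool_pos: [0.552, 0.0332, 0.2667]
tool_rot: [1.216, 1.57, -0.356]
contact_force: [-2.6, -0.3, 5.1]
opening: 0.0564
time: 11.08
tool_pos: [0.5524, 0.0333, 0.3636]
tool_rot: [1.509, 1.566, -0.063]
contact_force: [0.4, 0.3, -5.7]
opening: 0.0564
```

```bash
python3 -m inch '-6 -18 0 0 0.4;-12 -34 0 0.01 0.4;-12 -36 0 0.01 0.4;-12 -36 0 0.01 0.4;-12 -36 0 0.01 0.4;-12 -36 0 0.01 0.4;-12 -36 0 0 0.4;-12 -36 0 0 0.4';python3 -m inch '-12 -36 0 0 0.4;-11 -28 0 0 0.4;-6 -18 0 0 0.4;-4 -9 0 0 0.4;-2 -4 0 0 0.4;0 0 0 0 0.4';python3 -c "
from h import *
d=grab('wrist','pics/w6.png')
s=readout.observe();print(s['tool_pos'],R.from_euler('xyz',s['tool_rot']).as_matrix()[:,1])"
```

```text
time: 11.75
tool_pos: [0.4608, -0.2361, 0.3595]
tool_rot: [-2.277, 1.568, 2.485]
contact_force: [0.2, -0.6, -5.6]
opening: 0.0565
time: 12.25
tool_pos: [0.4268, -0.3298, 0.3602]
tool_rot: [-2.558, 1.569, 2.202]
contact_force: [-0.1, -0.5, -4.2]
opening: 0.0561
[ 0.42716725 -0.329048    0.36048   ] [ 9.98799315e-01  4.89835253e-02 -7.36917614e-04]
```

View pics/w6.png

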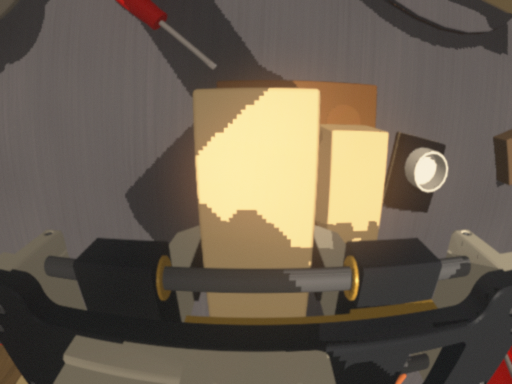

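The long brick hangs level beside the standing short one, lined up with the board. Lowering.

```bash
python3 -m inch '0 -1 -20 0 0.4;0 0 -36 0 0.4;0 0 -34 0 0.4;0 0 -20 0 0.4;0 0 -10 0 0.4;0 0 -5 0 0.4;0 0 0 0 0.4'; python3 -m inch '0 0 -2 0 0.4;0 0 -1 0 0.4;0 0 0 0 0.4'; python3 -m inch '0 0 -1 0 0.4;0 0 0 0 0.4'
```

```text
time: 12.88
tool_pos: [0.4276, -0.3301, 0.236]
tool_rot: [-2.744, 1.57, 2.018]
contact_force: [0.2, 0.6, -4.2]
opening: 0.0565
time: 13.13
tool_pos: [0.4274, -0.3309, 0.2343]
tool_rot: [0.772, 1.569, -0.75]
contact_force: [0.5, -0.2, -4.2]
opening: 0.0569
time: 13.3
tool_pos: [0.4271, -0.3309, 0.2327]
tool_rot: [0.808, 1.57, -0.714]
contact_force: [-0.3, -0.4, -5.0]
opening: 0.0571
```

```bash
python3 -m inch '0 0 -1 0 0.4;0 0 0 0 0.4'; python3 -m inch '0 0 -1 0 0.4;0 0 0 0 0.4';  python3 -m inch '0 0 -1 0 0.4;0 0 0 0 0.4'
```

```text
time: 13.47
tool_pos: [0.427, -0.3308, 0.2313]
tool_rot: [1.083, 1.571, -0.439]
contact_force: [0.5, -0.2, -5.6]
opening: 0.0565
time: 13.63
tool_pos: [0.4271, -0.3309, 0.2308]
tool_rot: [0.708, 1.57, -0.814]
contact_force: [-0.8, 0.6, 1.2]
opening: 0.0569
time: 13.8
tool_pos: [0.4271, -0.3308, 0.2307]
tool_rot: [0.608, 1.57, -0.914]
contact_force: [-4.2, 2.7, 9.3]
opening: 0.0569
```

```bash
python3 -m inch '0 0 2 0 0.66;0 0 0 0 0.72;0 0 0 0 0.72;0 0 0 0 0.72;0 0 12 0 0.72;0 0 30 0 0.72;0 0 40 0 0.72;0 0 41 0 0.72'; python3 -m inch '5 10 35 -0.01 0.72;15 35 20 -0.01 0.72;15 36 0 -0.01 0.72;15 36 0 -0.01 0.72;15 36 0 -0.01 0.72;15 36 0 -0.01 0.72;15 36 0 -0.01 0.72;15 36 0 0 0.72';python3 -m inch '15 23 0 0 0.72;15 11 0 0 0.72;15 0 0 0 0.72;0 0 0 0 0.72;0 0 0 0 0.72';python3 -c "
from h import *
d=grab('wrist','pics/w7.png')
import pickle;pickle.dump(d,open('w7.pkl','wb'))
crop(d,170,0,400,225,2.6,'pics/w7c.png')
s=readout.observe();print(s['tool_pos'],R.from_euler('xyz',s['tool_rot']).as_matrix()[:,1])
d=grab('top');crop(d,200,105,440,285,3,'pics/t7c.png')"
```

```text
time: 14.47
tool_pos: [0.4269, -0.3306, 0.3547]
tool_rot: [-2.453, 1.568, 2.308]
contact_force: [0.5, -0.7, 0.2]
opening: 0.0658
time: 15.13
tool_pos: [0.537, -0.069, 0.4086]
tool_rot: [1.219, 1.57, -0.374]
contact_force: [1.0, -0.9, -0.1]
opening: 0.0661
time: 15.55
tool_pos: [0.5818, -0.0368, 0.4079]
tool_rot: [-1.576, 1.57, 3.116]
contact_force: [0.1, -0.4, 0.2]
opening: 0.0661
[ 0.58128866 -0.03709907  0.40811714] [ 0.99977637 -0.0211157  -0.00115751]
```

View pics/w7c.png

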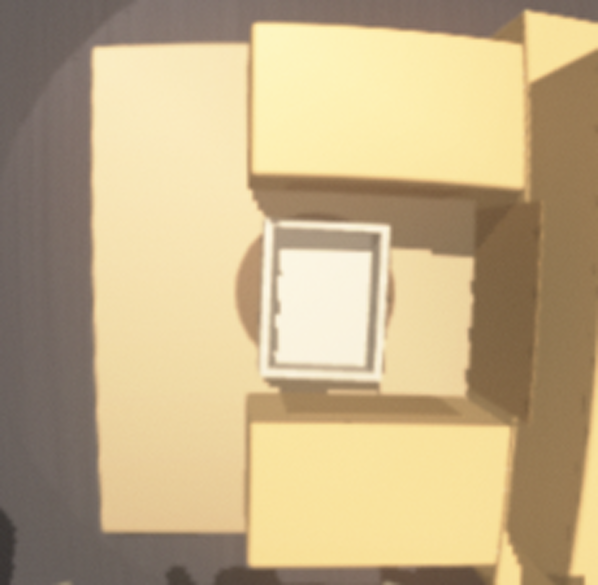

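View pics/t7c.png

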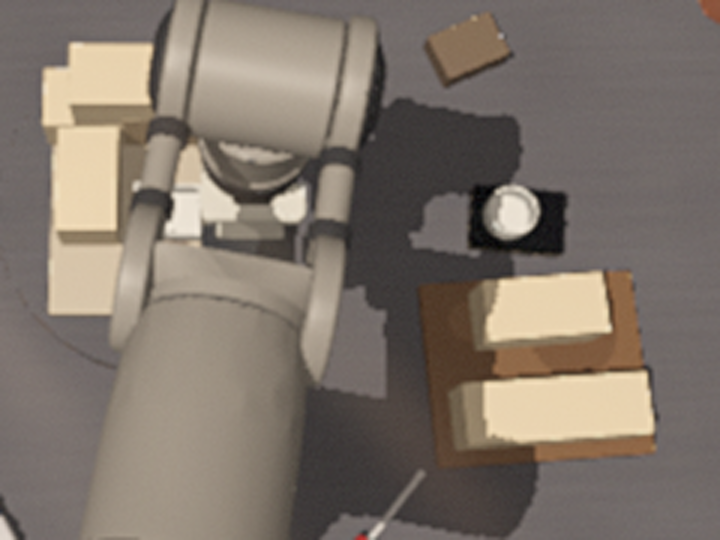

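Both bricks stand side by side on the board and the floor in front of the box is clear. The box rim is at (266,221)-(391,226)-(383,383)-(261,379) in the crop.

Run:
```python
from h import *
import pickle;d=pickle.load(open('w7.pkl','rb'))
def cr(pts,z,name):
    P=np.array([onz(d,170+(x+.5)/2.6-.5,(y+.5)/2.6-.5,z)[:2]*1000 for x,y in pts])
    n=len(P);print(name,P.round(1).tolist(),"mean",P.mean(0).round(1),[round(float(np.linalg.norm(P[(i+1)%n]-P[i])),1) for i in range(n)],[round(float(np.degrees(np.arctan2(*(P[(i+1)%n]-P[i])[::-1]))),1) for i in range(n)])
cr([(266,221),(391,226),(383,383),(261,379)],.077,"sq")
cr([(236,293),(395,293)],.052,"scorch")
cr([(93,45),(100,531)],.052,"floor front")
cr([(250,178),(523,191)],.116,"left wall inner")
cr([(248,420),(512,426)],.116,"right wall inner")
cr([(473,400),(475,200)],.052,"back foot?")
```

```text
sq [[599.4, 59.3], [649.6, 57.7], [646.9, -6.9], [596.5, -4.7]] mean [623.1  26.3] [50.3, 64.6, 50.4, 64.1] [-1.8, -92.4, 177.6, 87.4]
scorch [[587.3, 29.2], [656.8, 29.1]] mean [622.   29.2] [69.5, 69.5] [-0.1, 179.9]
floor front [[528.1, 142.5], [521.7, -78.5]] mean [524.9  32. ] [221.0, 221.0] [-91.6, 88.4]
left wall inner [[592.2, 72.9], [691.1, 71.5]] mean [641.7  72.2] [98.9, 98.9] [-0.8, 179.2]
right wall inner [[590.1, -13.2], [689.9, -16.4]] mean [640.  -14.8] [99.9, 99.9] [-1.8, 178.2]
back foot? [[694.7, -18.8], [693.3, 71.9]] mean [694.   26.5] [90.7, 90.7] [90.8, -89.2]
```

```bash
python3 -m inch '3 5 0 0.12 0.1;3 5 0 0.12 0.1;3 5 0 0.12 0.1;3 5 0 0.12 0.1;3 5 0 0.12 0.1;3 5 0 0.12 0.1;3 5 0 0.12 0.1;3 5 0 0.12 0.1' 15;python3 -m inch '3 5 0 0.12 0.1;3 5 0 0.12 0.1;3 5 0 0.12 0.1;3 5 0 0.12 0.1;5 3 0 0.116 0.1;0 0 -40 0 0.1;0 0 -40 0 0.1;0 0 0 0 0.1'; python3 -m inch '0 0 0 0 0.1;0 0 0 0 0.1';python3 -c "
from h import *
d=grab('wrist','pics/w8.png')
s=readout.observe();print(s['tool_pos'],R.from_euler('xyz',s['tool_rot']).as_matrix()[:,1],s['opening'],s['qpos'])
d=grab('top');crop(d,200,105,330,235,5,'pics/t8.png')
d=grab('scene');crop(d,225,100,365,280,4,'pics/s8.png')"
```

```text
time: 16.32
tool_pos: [0.605, 0.0025, 0.4089]
tool_rot: [-2.795, 1.571, 2.861]
contact_force: [0.5, -0.0, -0.2]
opening: 0.0172
time: 16.98
tool_pos: [0.62, 0.0255, 0.3213]
tool_rot: [3.091, 1.557, 3.054]
contact_force: [-2.0, 0.3, -2.1]
opening: 0.0095
time: 17.15
tool_pos: [0.623, 0.0256, 0.3309]
tool_rot: [-0.027, 1.568, -0.064]
contact_force: [-0.9, 0.4, 1.0]
opening: 0.0089
[0.62317567 0.02568741 0.33159083] [ 3.63966750e-02  9.99337414e-01 -1.22232712e-04] 0.00910586313951799 [-8.16236826e-02  5.81303777e-01  1.34078494e+00  8.61643068e-05
  1.21501496e+00 -1.61604540e+00]
```

View pics/w8.png

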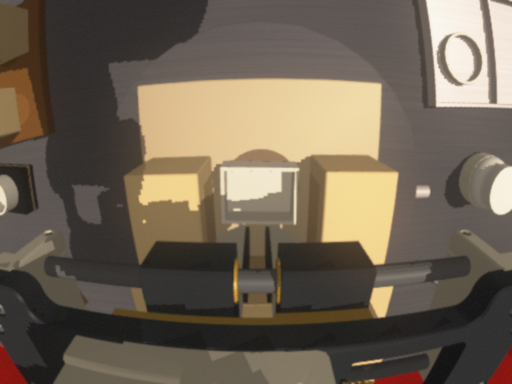

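View pics/s8.png

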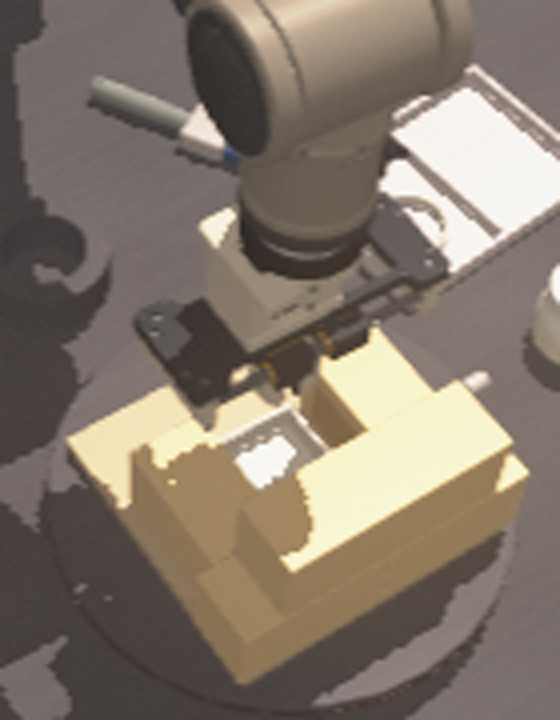

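Run:
```python
from h import *
d=grab('wrist')
P=np.array([onz(d,*p,.077)[:2]*1000 for p in((221,161),(298,163),(296,223),(221,222))]);print(P.round(1),P.mean(0))
crop(d,180,130,340,260,5,'pics/w8c.png')
```

```text
[[591.8  -1.9]
 [595.7  60.4]
 [648.9  59.1]
 [645.6  -5.9]] [620.51050085  27.91829655]
```

View pics/w8c.png

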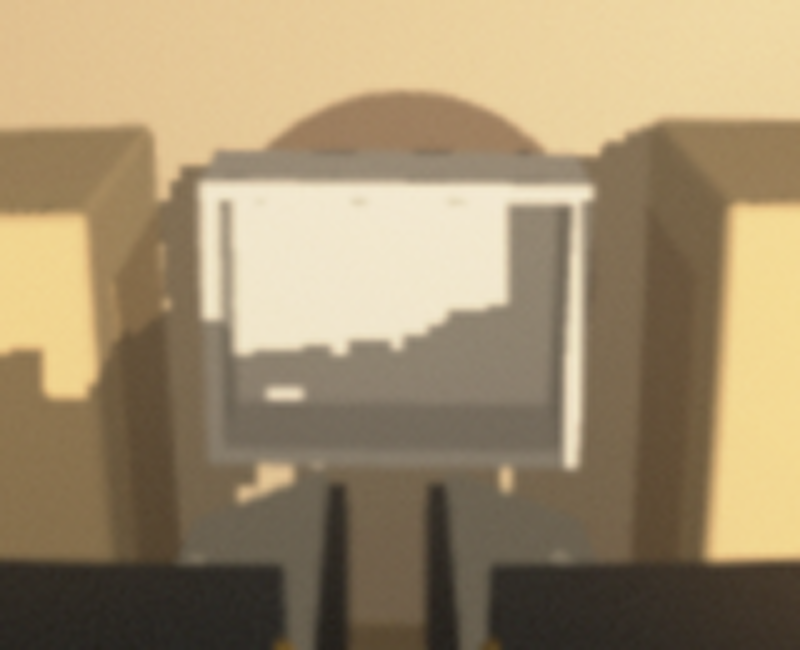

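Here the rim sits at crop (199,183)-(593,187)-(578,468)-(212,465), so the fingers are over the box, lined up in y. I go down inside it, checking the force.

```bash
python3 -m inch '0 1 -20 0 0.1;0 0 -30 0 0.1;0 0 -20 0 0.1;0 0 -8 0 0.1;0 0 0 0 0.1;0 0 0 0 0.1'; python3 -m inch '0 0 -8 0 0.1;0 0 -5 0 0.1;0 0 0 0 0.1;0 0 0 0 0.1'
```

```text
time: 17.85
tool_pos: [0.6231, 0.0271, 0.2518]
tool_rot: [0.025, 1.569, -0.01]
contact_force: [0.3, -0.3, 0.8]
opening: 0.0091
time: 18.18
tool_pos: [0.6226, 0.0271, 0.2377]
tool_rot: [1.428, 1.571, 1.392]
contact_force: [0.8, -0.7, 0.6]
opening: 0.0091
```

```bash
python3 -m inch '-4 0 0 0 0.14;-4 0 0 0 0.14;-3 0 0 0 0.14;-3 0 0 0 0.14;-4 0 0 0 0.14;-5 0 0 0 0.14;-5 0 0 0 0.14;-5 0 0 0 0.14'; python3 -m inch '-5 1 0 0 0.14;-5 0 0 0 0.14;-4 0 0 0 0.14;-3 0 0 0 0.14;-3 0 0 0 0.14;-2 0 0 0 0.14;0 0 0 0 0.14'
```

```text
time: 18.85
tool_pos: [0.5892, 0.0271, 0.2378]
tool_rot: [0.122, 1.57, 0.087]
contact_force: [1.3, -0.1, 1.5]
opening: 0.0132
time: 19.43
tool_pos: [0.5672, 0.0281, 0.2376]
tool_rot: [2.983, 1.57, 2.947]
contact_force: [0.5, -0.5, -0.5]
opening: 0.013
```

```bash
python3 -m inch '4 0 0 0 0.12;0 0 15 0 0.12;0 0 30 0 0.12;0 0 40 0 0.12;0 0 40 -0.05 0.12;0 -5 40 -0.12 0.3;0 -5 0 -0.12 0.5;0 -5 0 -0.12 0.7'; python3 -m inch '0 -5 0 -0.12 0.72;0 -5 0 -0.12 0.72;0 -5 0 -0.12 0.72;0 -5 0 -0.12 0.72;0 -5 0 -0.12 0.72;0 -5 0 -0.12 0.72;0 -5 0 -0.12 0.72;0 -5 0 -0.12 0.72';python3 -m inch '0 -5 0 -0.12 0.72;0 -5 0 -0.08 0.72;0 0 0 0 0.72;0 0 0 0 0.72';python3 -c "
from h import *
d=grab('wrist','pics/w9.png')
import pickle;pickle.dump(d,open('w9.pkl','wb'))
crop(d,170,0,400,225,2.6,'pics/w9c.png')
s=readout.observe();print(s['tool_pos'],R.from_euler('xyz',s['tool_rot']).as_matrix()[:,1])"
```

```text
time: 20.1
tool_pos: [0.5721, 0.013, 0.4058]
tool_rot: [0.352, 1.565, -0.099]
contact_force: [-1.5, 0.2, -1.1]
opening: 0.0267
time: 20.77
tool_pos: [0.5719, -0.0272, 0.4024]
tool_rot: [-1.925, 1.57, 2.946]
contact_force: [-0.2, -0.5, -0.9]
opening: 0.066
time: 21.1
tool_pos: [0.5718, -0.037, 0.4024]
tool_rot: [-1.958, 1.57, 2.721]
contact_force: [-0.3, 1.0, 0.2]
opening: 0.0662
[ 0.57174865 -0.03681904  0.40244422] [ 9.99473542e-01 -3.24423541e-02 -3.62660943e-04]
```

View pics/w9c.png

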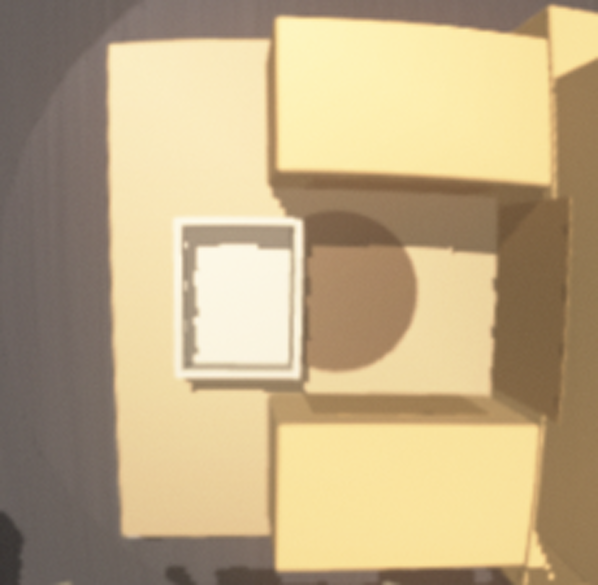

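The box came forward squarely; its rim is at (174,219)-(303,219)-(302,381)-(178,380), and the scorch mark behind it marks the middle of the hearth.

Run:
```python
from h import *
import pickle;d=pickle.load(open('w9.pkl','rb'))
def cr(pts,z,name):
    P=np.array([onz(d,170+(x+.5)/2.6-.5,(y+.5)/2.6-.5,z)[:2]*1000 for x,y in pts])
    n=len(P);print(name,P.round(1).tolist(),"mean",P.mean(0).round(1),[round(float(np.linalg.norm(P[(i+1)%n]-P[i])),1) for i in range(n)],[round(float(np.degrees(np.arctan2(*(P[(i+1)%n]-P[i])[::-1]))),1) for i in range(n)])
cr([(174,219),(303,219),(302,381),(178,380)],.077,"sq")
cr([(335,211),(335,371)],.052,"scorch y")
cr([(417,290)],.052,"scorch right")
```

```text
sq [[554.9, 60.7], [605.0, 59.2], [603.3, -5.5], [553.8, -3.5]] mean [579.2  27.7] [50.1, 64.7, 49.6, 64.2] [-1.7, -91.5, 177.7, 89.0]
scorch y [[621.1, 63.6], [620.1, -5.6]] mean [620.6  29. ] [69.2, 69.2] [-90.8, 89.2]
scorch right [[656.4, 29.6]] mean [656.4  29.6] [0.0] [0.0]
```

```bash
python3 -m inch '4 32 0 0 0.74;4 32 0 0 0.74;0 0 -38 0 0.74;0 0 -40 0 0.74;0 0 -40 0 0.74;0 0 -25 0 0.74;0 0 -14 0 0.74;0 0 -5 0 0.74' 15; python3 -m inch '0 0 0 0 0.74;0 0 -4 0 0.74;0 0 0 0 0.74'
```

```text
time: 21.82
tool_pos: [0.5788, 0.0276, 0.2376]
tool_rot: [-1.63, 1.565, 3.05]
contact_force: [-1.1, 0.0, -0.3]
opening: 0.0683
time: 22.07
tool_pos: [0.58, 0.0272, 0.2374]
tool_rot: [1.519, 1.569, -0.086]
contact_force: [-0.0, -0.1, -0.4]
opening: 0.0679
```

```bash
python3 -m inch '0 0 -2 0 0.7;0 0 0 0 0.62;0 0 0 0 0.56;0 0 0 0 0.5;0 0 0 0 0.45;0 0 0 0 0.4;0 0 0 0 0.4;0 0 0 0 0.4'; python3 -m inch '0 0 5 0 0.4;0 0 15 0 0.4;0 0 30 0 0.4;0 0 30 0 0.4;0 0 25 0 0.4;0 0 10 0 0.4;0 0 0 0 0.4'
```

```text
time: 22.73
tool_pos: [0.5796, 0.0271, 0.2351]
tool_rot: [1.375, 1.57, -0.231]
contact_force: [-2.2, -0.5, 5.2]
opening: 0.0499
time: 23.32
tool_pos: [0.5801, 0.0271, 0.352]
tool_rot: [1.522, 1.566, -0.084]
contact_force: [0.1, 0.5, -1.1]
opening: 0.0497
```

```bash
python3 -m inch '-20 20 20 0.015 0.4;-22 33 20 0.02 0.4;-22 33 0 0.02 0.4;-22 33 0 0.02 0.4;-20 30 0 0.02 0.4;-4 15 0 0 0.4;0 0 0 0 0.4;0 0 0 0 0.4'; python3 -c "
from h import *
d=grab('wrist','pics/w10.png')
import pickle;pickle.dump(d,open('w10.pkl','wb'))
s=readout.observe();print(s['tool_pos'],R.from_euler('xyz',s['tool_rot']).as_matrix()[:,1])"
```

```text
time: 23.98
tool_pos: [0.4706, 0.1896, 0.3868]
tool_rot: [-1.238, 1.568, -2.746]
contact_force: [0.9, -0.2, -1.7]
opening: 0.05
[0.47104003 0.18890133 0.38698541] [ 0.99815958  0.0606078  -0.00203686]
```

View pics/w10.png

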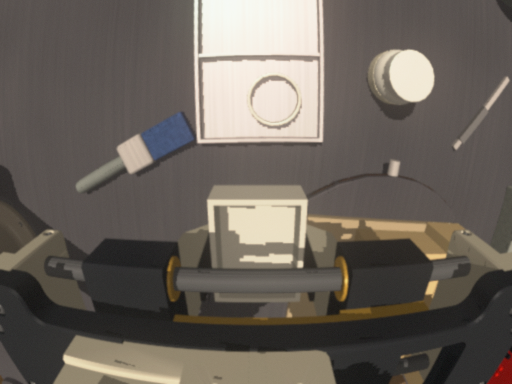

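The box is held level. Tray: near wall (196,143)-(323,142), divider (198,57)-(322,55).

Run:
```python
from h import *
import pickle;d=pickle.load(open('w10.pkl','rb'))
for n,p,q in(("near",(196,143),(323,142)),("div",(199,57),(321,55))):
    a,b=[onz(d,*x,.018)[:2]*1000 for x in(p,q)]; print(n,a.round(1),b.round(1),((a+b)/2).round(1),np.linalg.norm(b-a).round(1),np.arctan2(b[1]-a[1],b[0]-a[0]).round(3))
print("pot",onz(d,406,77,.062)*1000)
```

```text
near [395.5 214.6] [547.4 225.3] [471.5 219.9] 152.3 0.071
div [395.  317.5] [536.2 329.1] [465.6 323.3] 141.6 0.082
pot [625.50896701 313.41384247  62.        ]
```

```bash
python3 -m inch '-2 30 0 0.002 0.4;-2 36 0 0.002 0.4;-2 36 0 0.001 0.4;-2 36 0 0 0.4;-1 28 -20 0 0.4;0 16 -30 0 0.4;0 5 -38 0 0.4;0 0 -38 0 0.4'; python3 -m inch '0 0 -30 0 0.4;0 0 -20 0 0.4;0 0 -10 0 0.4;0 0 -4 0 0.4;0 0 0 0 0.4;0 0 0 0 0.4'
```

```text
time: 24.7
tool_pos: [0.4627, 0.3764, 0.2603]
tool_rot: [1.969, 1.569, 0.463]
contact_force: [0.8, 0.0, -2.1]
opening: 0.05
time: 25.2
tool_pos: [0.4629, 0.3759, 0.1994]
tool_rot: [1.994, 1.569, 0.488]
contact_force: [0.1, -0.2, -0.7]
opening: 0.0495
```

```bash
python3 -m inch '-1 0 -4 0 0.4;0 0 -3 0 0.4;0 0 -2 0 0.4;0 0 0 0 0.4'; python3 -m inch '0 0 -1 0 0.4;0 0 0 0 0.4'; python3 -m inch '0 0 -1 0 0.4;0 0 0 0 0.4'; python3 -m inch '0 0 -1 0 0.4;0 0 0 0 0.4'
```

```text
time: 25.53
tool_pos: [0.4608, 0.3761, 0.1894]
tool_rot: [1.448, 1.571, -0.057]
contact_force: [0.3, 0.2, -0.1]
opening: 0.0502
time: 25.7
tool_pos: [0.461, 0.3761, 0.1884]
tool_rot: [1.83, 1.571, 0.324]
contact_force: [0.1, -0.3, 0.3]
opening: 0.0498
time: 25.87
tool_pos: [0.461, 0.3761, 0.1873]
tool_rot: [1.097, 1.571, -0.409]
contact_force: [-0.6, 0.2, -1.0]
opening: 0.0497
time: 26.03
tool_pos: [0.461, 0.3761, 0.1871]
tool_rot: [1.899, 1.57, 0.393]
contact_force: [-1.4, -0.1, 4.4]
opening: 0.05
```

```bash
python3 -m inch '0 0 1 0 0.6;0 0 0 0 0.68;0 0 0 0 0.74;0 0 0 0 0.74;0 0 12 0 0.74;0 0 30 0 0.74;0 0 40 0 0.74;0 0 40 0 0.74'; python3 -m inch '0 0 40 0 0.74;2 -15 40 0 0.74;6 -34 0 -0.01 0.74;8 -37 0 -0.01 0.74;8 -37 0 -0.01 0.74;8 -37 0 -0.01 0.74;8 -37 0 -0.01 0.74;8 -37 0 -0.01 0.74';python3 -c "
from h import *
d=grab('top');crop(d,105,150,205,270,5,'pics/t9.png')"
```

```text
time: 26.7
tool_pos: [0.4607, 0.3759, 0.3108]
tool_rot: [-1.044, 1.569, -2.549]
contact_force: [0.6, 0.2, 0.0]
opening: 0.0676
time: 27.37
tool_pos: [0.5087, 0.1407, 0.3894]
tool_rot: [1.67, 1.57, 0.104]
contact_force: [0.0, 0.6, -0.0]
opening: 0.0679
```

View pics/t9.png

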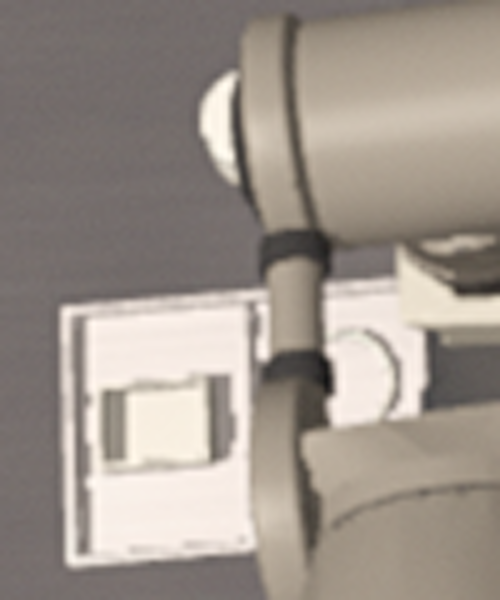

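The square box lies flat and centred in the tray's empty half, crop (105-228, 380-468). Next, the round box.

```bash
python3 -m inch '8 -37 0 -0.01 0.74;8 -37 0 0 0.74;8 -37 0 0 0.74;8 -37 0 0 0.74;9 -37 0 0 0.74;9 -37 0 0 0.74;9 -37 0 0 0.74;9 -37 0 0 0.74';python3 -m inch '9 -37 0 0 0.74;9 -37 0 0 0.74;9 -30 0 0 0.74;9 -20 0 0 0.74;7 -14 0 0 0.74;0 0 0 0 0.74;0 0 0 0 0.74';python3 -c "
from h import *
d=grab('wrist','pics/w11.png')
s=readout.observe();print(s['tool_pos'],R.from_euler('xyz',s['tool_rot']).as_matrix()[:,1])
d=grab('scene');crop(d,100,150,260,310,4,'pics/s11.png')"
```

```text
time: 28.08
tool_pos: [0.5769, -0.1552, 0.3893]
tool_rot: [1.331, 1.57, -0.245]
contact_force: [0.1, 0.4, 0.8]
opening: 0.0679
time: 28.67
tool_pos: [0.6198, -0.2917, 0.3883]
tool_rot: [-2.696, 1.57, 2.01]
contact_force: [-0.8, -0.3, 0.5]
opening: 0.0679
[ 0.61975083 -0.2908321   0.38851463] [ 9.99987638e-01 -4.96160266e-03 -3.27191310e-04]
```

View pics/w11.png

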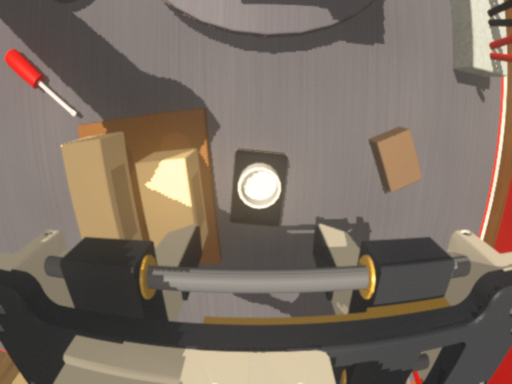

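View pics/s11.png

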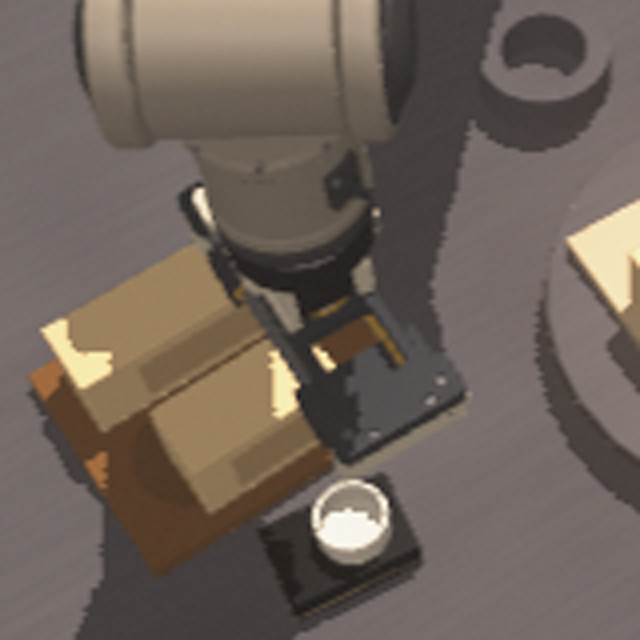

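Round box rim circle centred at (260,186) in the wrist picture.

Run:
```python
from h import *
d=grab('wrist')
crop(d,220,140,300,230,6,'pics/w11c.png')
P=np.array([onz(d,*p,.053)[:2]*1000 for p in((237.5,186),(282,186),(260,163.5),(260,208.5))]);print(P.round(1),(P[0]+P[1])[0]/2,(P[2]+P[3])[1]/2,(P[1]-P[0])[0],(P[2]-P[3])[1])
```

```text
[[ 598.6 -304.1]
 [ 648.1 -304.3]
 [ 623.7 -278.6]
 [ 623.6 -331. ]] 623.358860885525 -304.79157271549377 49.51333907453238 52.39097206912015
```

View pics/w11c.png

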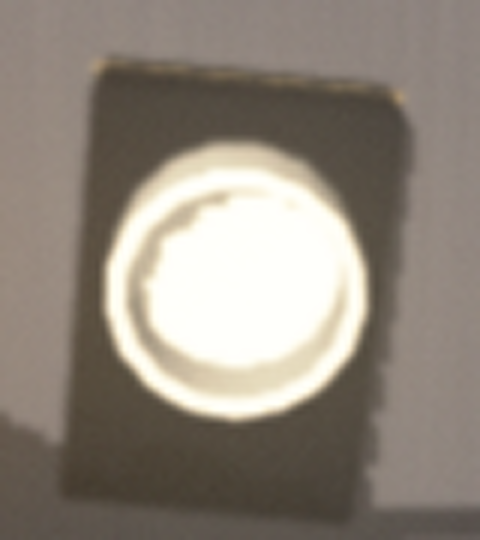

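```bash
python3 -m inch '2 -16 -20 0 0.74;0 0 -40 0 0.74;0 0 -40 0 0.74;0 0 -35 0 0.74;0 0 -20 0 0.74;0 0 -10 0 0.74;0 0 -4 0 0.74;0 0 0 0 0.74' 15; python3 -m inch '0 0 -4 0 0.74;0 0 -2 0 0.74;0 0 0 0 0.74'
```

```text
time: 29.48
tool_pos: [0.6222, -0.307, 0.2198]
tool_rot: [1.281, 1.57, -0.294]
contact_force: [0.7, -0.2, 0.1]
opening: 0.0682
time: 29.73
tool_pos: [0.6221, -0.3076, 0.2144]
tool_rot: [1.038, 1.569, -0.538]
contact_force: [-0.2, -0.1, 0.2]
opening: 0.0679
```

```bash
python3 -m inch '0 0 -2 0 0.7;0 0 0 0 0.62;0 0 0 0 0.56;0 0 0 0 0.5;0 0 0 0 0.45;0 0 0 0 0.4;0 0 0 0 0.4;0 0 0 0 0.4'; python3 -m inch '0 0 5 0 0.4;0 0 15 0 0.4;0 0 30 0 0.4;0 0 40 0 0.4;0 0 40 0 0.4;0 0 30 0 0.4;0 0 10 0 0.4;0 0 0 0 0.4'; python3 -c "
from h import *
d=grab('wrist','pics/w12.png')
s=readout.observe();print(s['tool_pos'],R.from_euler('xyz',s['tool_rot']).as_matrix()[:,1])"
```

```text
time: 30.4
tool_pos: [0.6219, -0.3076, 0.2115]
tool_rot: [1.016, 1.57, -0.56]
contact_force: [0.8, -0.1, 0.9]
opening: 0.047
time: 31.07
tool_pos: [0.6221, -0.3076, 0.3852]
tool_rot: [1.018, 1.564, -0.558]
contact_force: [-0.7, -0.5, 0.0]
opening: 0.0461
[ 0.62185846 -0.30744256  0.38199071] [ 0.99998664 -0.00493142  0.00155149]
```

View pics/w12.png

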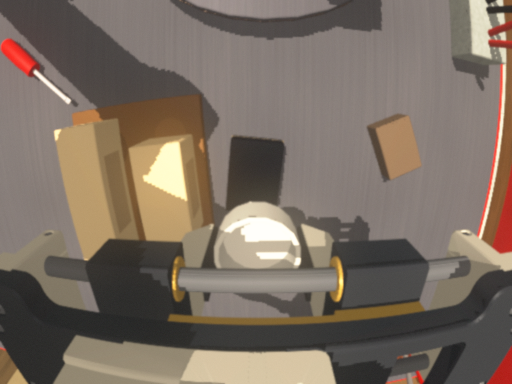

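The box is off the charcoal. The opening of 46.1 mm is under the 48 mm diameter, so it may be held off-centre in y. I check where the rim shows.

Run:
```python
from h import *
d=grab('wrist'); T=d['T_tool_cam']; e=dict(d);e['c2w']=T
for z in(-.04,-.032,-.024,-.016): print("rim top px at tool z",z,proj(e,np.array([.1585,0,z])).round(1), "bottom",proj(e,np.array([.1835,0,z])).round(1))
print(proj(e,np.array([.1585,.024,-.0])),proj(e,np.array([.1585,.024,-.01])))
crop(d,180,180,340,280,5,'pics/w12c.png')
```

```text
rim top px at tool z -0.04 [256.1 186.7] bottom [256.2 173.7]
rim top px at tool z -0.032 [256.1 202.1] bottom [256.2 187.1]
rim top px at tool z -0.024 [256.1 216.9] bottom [256.2 200.2]
rim top px at tool z -0.016 [256.2 231.2] bottom [256.2 212.9]
[300.50721612 257.26334301] [301.67749736 241.03738891]
```

View pics/w12c.png

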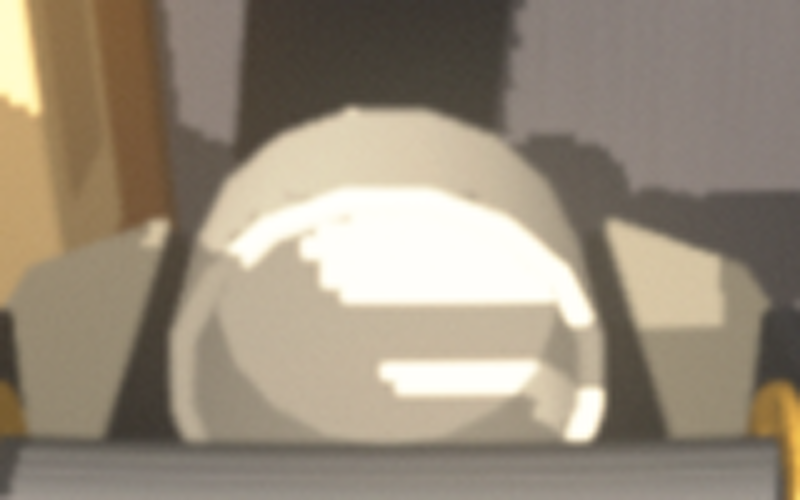

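The rim's near edge at row 217 and the bottom edge at row 201 match a centred hold; the rim is faceted, hence 46-47 mm. Carrying it to the front part of the hearth.

```bash
python3 -m inch '-2 15 0 0 0.4;-4 32 0 -0.01 0.4;-4 36 0 -0.01 0.4;-4 36 0 0 0.4;-4 36 0 0 0.4;-4 36 0 0 0.4;-4 36 0 0 0.4;-4 36 0 0 0.4'; python3 -m inch '-4 32 0 0 0.4;-4 24 0 0 0.4;-2 13 0 0 0.4;0 5 0 0 0.4;0 0 0 0 0.4;0 0 0 0 0.4'; python3 -c "
from h import *
s=readout.observe();print(s['tool_pos'],R.from_euler('xyz',s['tool_rot']).as_matrix()[:,1])"
```

```text
time: 31.83
tool_pos: [0.591, -0.0428, 0.3782]
tool_rot: [-1.757, 1.565, 2.931]
contact_force: [-0.1, 0.2, -1.1]
opening: 0.047
time: 32.33
tool_pos: [0.5822, 0.0285, 0.3805]
tool_rot: [-1.136, 1.569, -2.733]
contact_force: [-0.9, -0.3, -1.9]
opening: 0.0467
[0.5821768  0.02849218 0.38045267] [ 0.99967413 -0.0254983  -0.00121484]
```

```bash
python3 -m inch '0 1.5 -20 0 0.4;0 0 -40 0 0.4;0 0 -38 0 0.4;0 0 -22 0 0.4;0 0 -12 0 0.4;0 0 -5 0 0.4;0 0 0 0 0.4;0 0 0 0 0.4'; python3 -m inch '0 0 -2 0 0.4;0 0 -2 0 0.4;0 0 0 0 0.4';python3 -m inch '0 0 -1 0 0.4;0 0 0 0 0.4'; python3 -m inch '0 0 -1 0 0.4;0 0 0 0 0.4'
```

```text
time: 33.0
tool_pos: [0.5825, 0.0299, 0.2449]
tool_rot: [1.395, 1.57, -0.202]
contact_force: [0.1, 0.5, -1.3]
opening: 0.0471
time: 33.25
tool_pos: [0.582, 0.0309, 0.2409]
tool_rot: [1.467, 1.57, -0.128]
contact_force: [-0.2, -0.2, -1.2]
opening: 0.0465
time: 33.42
tool_pos: [0.5819, 0.031, 0.2396]
tool_rot: [1.491, 1.57, -0.104]
contact_force: [-0.3, -0.9, -0.5]
opening: 0.0469
time: 33.58
tool_pos: [0.5819, 0.031, 0.2383]
tool_rot: [1.75, 1.571, 0.154]
contact_force: [-0.4, 0.6, -1.1]
opening: 0.0469
```

```bash
python3 -m inch '0 0 -1 0 0.4;0 0 0 0 0.4'; python3 -m inch '0 0 -1 0 0.4;0 0 0 0 0.4'; python3 -m inch '0 0 -1 0 0.4;0 0 0 0 0.4'
```

```text
time: 33.75
tool_pos: [0.5819, 0.031, 0.2372]
tool_rot: [-1.602, 1.571, 3.085]
contact_force: [0.2, 0.3, 0.0]
opening: 0.0469
time: 33.92
tool_pos: [0.5819, 0.031, 0.2361]
tool_rot: [-1.577, 1.571, 3.11]
contact_force: [0.3, -0.2, -0.7]
opening: 0.0465
time: 34.08
tool_pos: [0.582, 0.031, 0.2355]
tool_rot: [1.488, 1.57, -0.108]
contact_force: [-0.0, -0.0, 1.1]
opening: 0.0469
```

```bash
python3 -m inch '0 0 0 0 0.55;0 0 0 0 0.6;0 0 0 0 0.65;0 0 0 0 0.65;0 0 10 0 0.65;0 0 25 0 0.65;0 0 40 0 0.65;0 0 40 0 0.6'; python3 -m inch '-4 -5 30 0 0.5;-4 -20 20 0 0.4;0 -25 0 0 0.3;0 -15 0 0 0.26;0 0 0 0 0.26;0 0 0 0 0.26'; python3 -c "
from h import *
d=grab('wrist','pics/w13.png')
import pickle;pickle.dump(d,open('w13.pkl','wb'))
crop(d,170,0,400,225,2.6,'pics/w13c.png')
s=readout.observe();print(s['tool_pos'],R.from_euler('xyz',s['tool_rot']).as_matrix()[:,1])"
```

```text
time: 34.75
tool_pos: [0.5815, 0.031, 0.3515]
tool_rot: [-1.626, 1.568, 3.061]
contact_force: [1.3, -0.8, 0.6]
opening: 0.0571
time: 35.25
tool_pos: [0.5737, -0.0345, 0.401]
tool_rot: [1.986, 1.57, 0.388]
contact_force: [0.9, 1.4, -0.5]
opening: 0.0244
[ 0.57378605 -0.03380693  0.40066325] [ 9.99672531e-01 -2.55894306e-02  1.11939329e-04]
```

View pics/w13c.png

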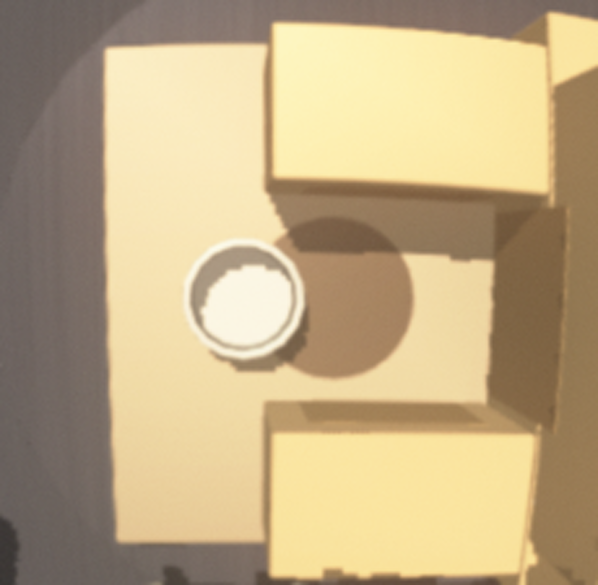

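The round box stands upright in front of the scorch mark, rim (182-305, 239-360) in the crop.

Run:
```python
from h import *
import pickle;d=pickle.load(open('w13.pkl','rb'))
f=lambda x,y,z:(onz(d,170+(x+.5)/2.6-.5,(y+.5)/2.6-.5,z)*1000).round(1)
print(f(182,299,.077),f(305,299,.077),f(243,239,.077),f(243,360,.077))
print("scorch",f(335,217,.052),f(335,378,.052),f(413,298,.052))
```

```text
[558.7  31.4  77. ] [606.8  30.2  77. ] [583.1  54.3  77. ] [581.9   6.4  77. ]
scorch [622.6  63.8  52. ] [622.   -5.6  52. ] [656.3  29.2  52. ]
```

```bash
python3 -m inch '-3 5 0 0.121 0.26;-3 5 0 0.121 0.26;-3 5 0 0.121 0.26;-3 5 0 0.121 0.26;-3 5 0 0.121 0.26;-3 5 0 0.121 0.26;-3 5 0 0.121 0.26;-3 5 0 0.121 0.26' 15; python3 -m inch '-3 5 0 0.121 0.26;-3 5 0 0.121 0.26;-3 5 0 0.121 0.26;-3 5 0 0.121 0.26;-1 5 0 0.119 0.26;0 0 -20 0 0.26;0 0 0 0 0.26;0 0 0 0 0.26';python3 -c "
from h import *
s=readout.observe();print(s['tool_pos'],R.from_euler('xyz',s['tool_rot']).as_matrix()[:,1],s['opening'])"
```

```text
time: 35.97
tool_pos: [0.5497, 0.0075, 0.4002]
tool_rot: [2.999, 1.57, 2.378]
contact_force: [0.2, 1.0, 0.0]
opening: 0.0238
time: 36.63
tool_pos: [0.5366, 0.0319, 0.3797]
tool_rot: [2.984, 1.568, 2.959]
contact_force: [-0.9, 0.1, -0.1]
opening: 0.0238
[0.5366168  0.03189286 0.37970581] [2.42575456e-02 9.99705648e-01 4.35346664e-04] 0.023784009969460833
```

```bash
python3 -m inch '0 0 -36 0 0.26;0 0 -40 0 0.26;0 0 -34 0 0.26;0 0 -18 0 0.26;0 0 -10 0 0.26;0 0 -4 0 0.26;0 0 0 0 0.26;0 0 0 0 0.26'; python3 -m inch '5 0 0 0 0.26;5 0 0 0 0.26;4 -0.5 0 0 0.26;4 0 0 0 0.26;4 0 0 0 0.26;4 0 0 0 0.26;4 -0.5 0 0 0.26;4 0 0 0 0.26'; python3 -m inch '4 0 0 0 0.26;4 0 0 0 0.26;4 -0.5 0 0 0.26;3 0 0 0 0.26;2 0 0 0 0.26;1 0 0 0 0.26;0 0 0 0 0.26;0 0 0 0 0.26';python3 -c "
from h import *
s=readout.observe();print(s['tool_pos'],R.from_euler('xyz',s['tool_rot']).as_matrix()[:,1],s['opening'])
d=grab('scene');crop(d,225,100,365,280,4,'pics/s14.png')"
```

```text
time: 37.3
tool_pos: [0.5376, 0.031, 0.2397]
tool_rot: [-0.016, 1.568, -0.041]
contact_force: [-0.1, 0.3, 0.8]
opening: 0.0236
time: 37.97
tool_pos: [0.5713, 0.0299, 0.2383]
tool_rot: [2.841, 1.571, 2.817]
contact_force: [-0.4, -0.5, 2.2]
opening: 0.0239
time: 38.63
tool_pos: [0.589, 0.0295, 0.2383]
tool_rot: [0.388, 1.57, 0.363]
contact_force: [0.2, 0.3, 0.3]
opening: 0.024
[0.58897882 0.02946777 0.23829629] [2.47978497e-02 9.99692479e-01 1.17510636e-04] 0.024000326328254096
```

View pics/s14.png

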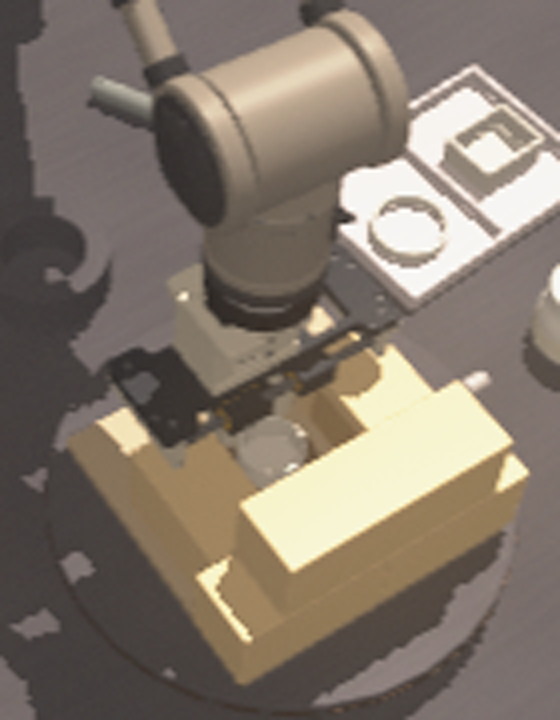

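The box has slid back with the fingers; its rim appears at about crop (235-310, 417-478).

Run:
```python
from h import *
d=grab('scene');crop(d,275,195,310,230,16,'pics/s14b.png')
print(onz(d,225+272/4,100+446/4,.077)*1000)
print(proj(d,np.array([.622,.0291,.077])))
```

```text
[623.43699059  27.42490368  77.        ]
[293.17714619 210.84672975]
```

View pics/s14b.png

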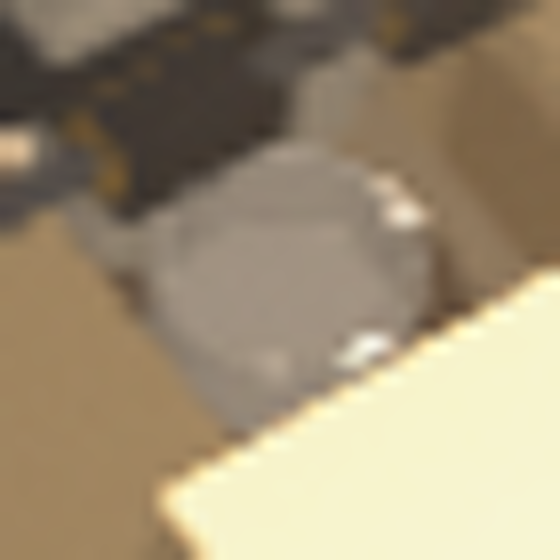

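Very close to the target pixel (293,211). Backing off and checking from above on the way to the bricks.

```bash
python3 -m inch '-4 0 0 0 0.26;-6 0 0 0 0.26;0 0 15 0 0.26;0 0 35 0 0.26;0 0 40 0 0.26;0 0 40 -0.05 0.26;0 0 32 -0.11 0.3;0 -5 0 -0.12 0.5'; python3 -m inch '0 -6 0 -0.12 0.74;0 -6 0 -0.12 0.74;0 -6 0 -0.12 0.74;0 -6 0 -0.12 0.74;0 -6 0 -0.12 0.74;0 -6 0 -0.12 0.74;0 -6 0 -0.12 0.74;0 -6 0 -0.12 0.74';python3 -m inch '0 -6 0 -0.12 0.74;0 -5 0 -0.12 0.74;0 0 0 -0.091 0.74;0 0 0 0 0.74;0 0 0 0 0.74';python3 -c "
from h import *
d=grab('wrist','pics/w15.png')
import pickle;pickle.dump(d,open('w15.pkl','wb'))
crop(d,170,0,400,225,2.6,'pics/w15c.png')
s=readout.observe();print(s['tool_pos'],R.from_euler('xyz',s['tool_rot']).as_matrix()[:,1])"
```

```text
time: 39.4
tool_pos: [0.5791, 0.025, 0.4081]
tool_rot: [0.253, 1.558, -0.056]
contact_force: [1.3, 0.5, -0.1]
opening: 0.0302
time: 40.07
tool_pos: [0.5783, -0.0238, 0.4002]
tool_rot: [-2.107, 1.57, 2.905]
contact_force: [-0.2, 0.7, -0.4]
opening: 0.0677
time: 40.48
tool_pos: [0.5785, -0.0345, 0.4003]
tool_rot: [-1.842, 1.57, 2.848]
contact_force: [0.8, 0.1, 0.1]
opening: 0.0677
[ 0.57859199 -0.03438611  0.40034678] [ 9.99761609e-01 -2.18337412e-02 -1.16212198e-04]
```

View pics/w15c.png

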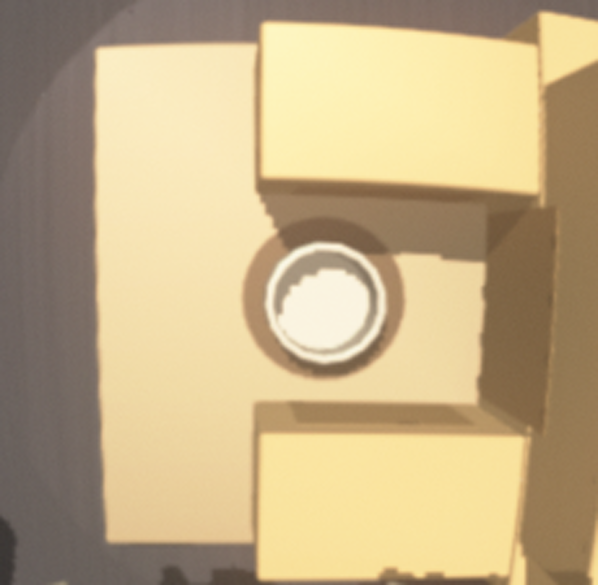

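Run:
```python
from h import *
import pickle;d=pickle.load(open('w15.pkl','rb'))
f=lambda x,y,z:(onz(d,170+(x+.5)/2.6-.5,(y+.5)/2.6-.5,z)*1000).round(1)
print(f(265,302,.077),f(386,302,.077),f(325,241,.077),f(325,364,.077))
print("scorch",f(243,298,.052),f(405,298,.052),f(324,217,.052),f(324,379,.052))
print("floor front",f(96,47,.052),f(106,541,.052),"walls",f(258,182,.116),f(538,193,.116),f(257,431,.116),f(523,435,.116))
```

```text
[595.3  29.3  77. ] [643.2  29.3  77. ] [619.   53.2  77. ] [618.8   4.4  77. ]
scorch [587.2  29.6  52. ] [656.7  29.5  52. ] [621.8  63.9  52. ] [621.5  -5.7  52. ]
floor front [527.9 141.6  52. ] [522.5 -78.2  52. ] walls [591.8  72.9 116. ] [691.2  72.6 116. ] [590.  -13.4 116. ] [688.7 -16.  116. ]
```

Round box centre is (619.2, 28.9) against the hearth middle (621.8, 29.1): within 3 mm, which is at the calibration limit. Good. Next the long brick, at its release pose.

```bash
python3 -m inch '-10 -18 0 0.01 0.74;-17 -33 0 0.01 0.74;-17 -34 0 0.01 0.74;-17 -34 0 0.01 0.74;-17 -34 0 0.01 0.74;-17 -34 0 0.01 0.74;-17 -34 0 0.01 0.74;-17 -33 0 0 0.74'; python3 -m inch '-13 -24 0 0 0.74;-7 -12 0 0 0.74;-3 -6 0 0 0.74;0 0 0 0 0.74;0 0 0 0 0.74'; python3 -c "
from h import *
s=readout.observe();print(s['tool_pos'],R.from_euler('xyz',s['tool_rot']).as_matrix()[:,1])
d=grab('wrist','pics/w16.png')"
```

```text
time: 41.2
tool_pos: [0.4488, -0.2897, 0.4005]
tool_rot: [0.869, 1.57, -0.653]
contact_force: [1.0, -1.2, -0.5]
opening: 0.0678
time: 41.62
tool_pos: [0.4272, -0.33, 0.4003]
tool_rot: [2.687, 1.57, 1.162]
contact_force: [-1.2, 0.3, -0.4]
opening: 0.068
[ 0.42715364 -0.32999361  0.40031368] [9.98942596e-01 4.59742485e-02 2.42029341e-04]
```

View pics/w16.png

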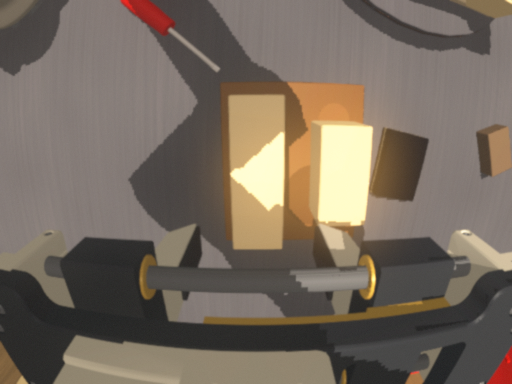

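Both bricks stand as left: long (229,95)-(285,95)-(283,248)-(232,248); short (310,121)-(372,126)-(366,224)-(314,222).

Run:
```python
from h import *
d=grab('wrist')
for q in [((229,95),(285,95),(283,248),(232,248)),((310,121),(372,126),(366,224),(314,222))]:
    P=np.array([onz(d,*p,.080)[:2]*1000 for p in q]);print(P.round(1).tolist(),P.mean(0).round(1))
```

```text
[[396.3, -245.2], [452.0, -242.6], [461.9, -411.8], [403.3, -414.5]] [ 428.4 -328.5]
[[479.1, -267.2], [547.1, -266.5], [557.2, -378.8], [494.1, -377.8]] [ 519.4 -322.6]
```

```bash
python3 -m inch '0 1 -25 0.003 0.74;0 0 -40 0 0.74;0 0 -40 0 0.74;0 0 -32 0 0.74;0 0 -18 0 0.74;0 0 -10 0 0.74;0 0 -3 0 0.74;0 0 0 0 0.74' 35; python3 -m inch '0 0 -2 0 0.7;0 0 0 0 0.5;0 0 0 0 0.4;0 0 0 0 0.4;0 0 0 0 0.4;0 0 0 0 0.4;0 0 0 0 0.4'
```

```text
time: 42.38
tool_pos: [0.4275, -0.3291, 0.2325]
tool_rot: [1.702, 1.571, 0.18]
contact_force: [0.5, -0.2, 0.2]
opening: 0.0679
time: 42.97
tool_pos: [0.4272, -0.3297, 0.2316]
tool_rot: [0.764, 1.569, -0.759]
contact_force: [-0.5, 0.9, 7.6]
opening: 0.057
```

```bash
python3 -m inch '0 0 5 0 0.4;0 0 15 0 0.4;0 0 30 0 0.4;0 0 35 0 0.4;0 0 30 0 0.4;5 15 20 -0.01 0.4;12 34 0 -0.01 0.4;12 35 0 -0.01 0.4';python3 -m inch '12 35 0 -0.01 0.4;12 35 0 -0.01 0.4;12 35 0 -0.01 0.4;12 35 0 -0.01 0.4;12 35 0 -0.005 0.4;12 35 0 0 0.4;12 31 0 0 0.4;8 20 0 0 0.4'; python3 -m inch '5 10 0 0 0.4;0 5 0 0 0.4;0 0 0 0 0.4;0 0 0 0 0.4'; python3 -c "
from h import *
s=readout.observe();print(s['tool_pos'],R.from_euler('xyz',s['tool_rot']).as_matrix()[:,1])
d=grab('wrist','pics/w17.png')"
```

```text
time: 43.63
tool_pos: [0.4557, -0.2455, 0.3665]
tool_rot: [0.941, 1.569, -0.616]
contact_force: [1.2, 0.5, -5.5]
opening: 0.0569
time: 44.3
tool_pos: [0.5481, 0.0185, 0.3648]
tool_rot: [-2.266, 1.569, 2.421]
contact_force: [0.3, -0.2, -4.9]
opening: 0.0567
time: 44.63
tool_pos: [0.5525, 0.0296, 0.365]
tool_rot: [-1.142, 1.569, -2.741]
contact_force: [-0.8, -0.1, -5.8]
opening: 0.0567
[0.55251104 0.02961943 0.36501255] [ 0.99962217 -0.02745766 -0.00126216]
```

View pics/w17.png

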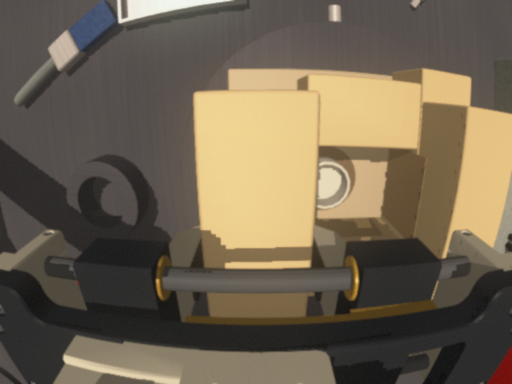

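The long brick hangs over its place, square with the hearth. Lowering.

```bash
python3 -m inch '1 1.5 -15 0 0.4;0 0 -30 0 0.4;0 0 -24 0 0.4;0 0 -12 0 0.4;0 0 -7 0 0.4;0 0 -3 0 0.4;0 0 0 0 0.4;0 0 0 0 0.4'; python3 -m inch '0 0 -2 0 0.4;0 0 -1 0 0.4;0 0 0 0 0.4'; python3 -m inch '0 0 -1 0 0.4;0 0 0 0 0.4';python3 -m inch '0 0 -1 0 0.4;0 0 0 0 0.4'
```

```text
time: 45.35
tool_pos: [0.5543, 0.0315, 0.2753]
tool_rot: [1.491, 1.569, -0.108]
contact_force: [0.4, -0.0, -4.8]
opening: 0.0569
time: 45.6
tool_pos: [0.554, 0.032, 0.2717]
tool_rot: [1.483, 1.57, -0.114]
contact_force: [0.1, 0.9, -5.1]
opening: 0.0565
time: 45.77
tool_pos: [0.5539, 0.032, 0.2704]
tool_rot: [1.477, 1.571, -0.121]
contact_force: [0.5, 0.3, -5.4]
opening: 0.0571
time: 45.93
tool_pos: [0.5539, 0.032, 0.2692]
tool_rot: [-0.811, 1.571, -2.408]
contact_force: [-0.9, 1.5, -5.3]
opening: 0.0571
```

```bash
python3 -m inch '0 -1 -1 0 0.4;0 0 0 0 0.4'; python3 -m inch '0 0 -1 0 0.4;0 0 0 0 0.4';python3 -m inch '0 0 -1 0 0.4;0 0 0 0 0.4'
```

```text
time: 46.1
tool_pos: [0.5539, 0.0308, 0.2681]
tool_rot: [-1.069, 1.571, -2.666]
contact_force: [-0.0, -0.6, -5.1]
opening: 0.0569
time: 46.27
tool_pos: [0.554, 0.0309, 0.2676]
tool_rot: [1.35, 1.57, -0.248]
contact_force: [-1.4, -0.1, -2.7]
opening: 0.057
time: 46.43
tool_pos: [0.5539, 0.031, 0.2676]
tool_rot: [1.282, 1.57, -0.315]
contact_force: [-4.2, -0.3, 6.0]
opening: 0.057
```

```bash
python3 -m inch '0 0 1 0 0.66;0 0 0 0 0.74;0 0 0 0 0.74;0 0 0 0 0.74;0 0 12 0 0.74;0 0 30 0 0.74;0 0 40 0 0.74;0 0 40 0 0.74'; python3 -m inch '-2 -15 20 0 0.74;-2 -30 0 0 0.74;-2 -15 0 0 0.74;0 -6 0 0 0.74;0 0 0 0 0.74;0 0 0 0 0.74';python3 -c "
from h import *
s=readout.observe();print(s['tool_pos'],R.from_euler('xyz',s['tool_rot']).as_matrix()[:,1])
d=grab('wrist')
import pickle;pickle.dump(d,open('w18.pkl','wb'))
crop(d,170,0,400,225,2.6,'pics/w18c.png')"
```

```text
time: 47.1
tool_pos: [0.5537, 0.031, 0.39]
tool_rot: [-1.644, 1.569, 3.042]
contact_force: [1.9, -0.5, -0.3]
opening: 0.068
time: 47.6
tool_pos: [0.548, -0.0348, 0.4089]
tool_rot: [-2.422, 1.57, 2.263]
contact_force: [-0.1, -0.4, -0.3]
opening: 0.0682
[ 0.54798504 -0.03479305  0.40893885] [ 9.99617566e-01 -2.76467005e-02 -6.17271531e-04]
```

View pics/w18c.png

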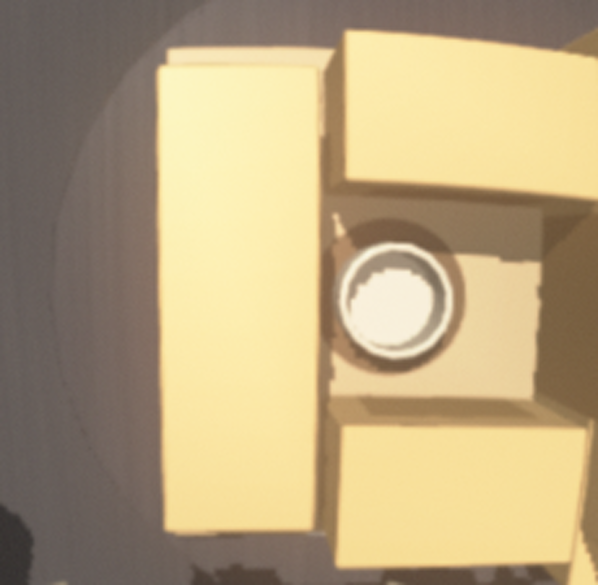

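The long brick is back across the front, corners (160,66)-(316,67)-(314,529)-(166,529), parallel to the side walls. The round box is undisturbed at (396,301).

Run:
```python
from h import *
import pickle;d=pickle.load(open('w18.pkl','rb'))
f=lambda x,y,z:(onz(d,170+(x+.5)/2.6-.5,(y+.5)/2.6-.5,z)*1000)[:2].round(1)
P=np.array([f(160,66,.116),f(316,67,.116),f(314,529,.116),f(166,529,.116)]);print(P.tolist(),P.mean(0))
print("box",f(339,300,.077),f(453,300,.077),f(396,242,.077),f(396,360,.077))
```

```text
[[529.4, 117.1], [583.5, 115.5], [580.7, -54.0], [524.9, -52.4]] [554.625  31.55 ]
box [595.3  29.1] [643.2  29.5] [618.9  52.9] [619.1   4.3]
```

```bash
python3 -m inch '-2 -18 0 0.01 0.74;-3 -34 0 0.01 0.74;-3 -36 0 0.01 0.74;-3 -36 0 0.01 0.74;-3 -36 0 0.01 0.74;-3 -36 0 0.01 0.74;-3 -36 0 0.01 0.74;-3 -30 0 0.007 0.74'; python3 -m inch '-3 -18 0 0 0.74;0 -9 0 0 0.74;0 -3 0 0 0.74;0 0 0 0 0.74;0 0 0 0 0.74'; python3 -c "
from h import *
s=readout.observe();print(s['tool_pos'],R.from_euler('xyz',s['tool_rot']).as_matrix()[:,1])
d=grab('wrist','pics/w19.png')"
```

```text
time: 48.32
tool_pos: [0.5251, -0.2983, 0.4089]
tool_rot: [-2.496, 1.571, 2.268]
contact_force: [-0.1, 0.1, 0.1]
opening: 0.068
time: 48.73
tool_pos: [0.5225, -0.3256, 0.4093]
tool_rot: [3.121, 1.57, 1.602]
contact_force: [0.2, 0.7, 0.5]
opening: 0.0679
[ 0.52251612 -0.32559677  0.40926213] [9.98674895e-01 5.14631297e-02 1.48675465e-05]
```

View pics/w19.png

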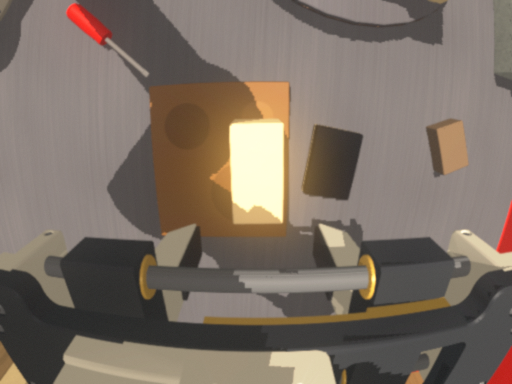

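Short brick top at (230,122)-(284,121)-(283,222)-(232,223).

Run:
```python
from h import *
d=grab('wrist')
P=np.array([onz(d,*p,.080)[:2]*1000 for p in ((230,122),(284,121),(283,222),(232,223))]);print(P.round(1).tolist(),P.mean(0).round(1))
```

```text
[[492.2, -269.3], [548.1, -265.4], [555.6, -378.6], [497.6, -382.8]] [ 523.4 -324. ]
```

```bash
python3 -m inch '0 0 -30 0 0.74;0 0 -40 0 0.74;0 0 -40 0 0.74;0 0 -36 0 0.74;0 0 -22 0 0.74;0 0 -11 0 0.74;0 0 -4 0 0.74;0 0 0 0 0.74' 25; python3 -m inch '0 0 -2 0 0.7;0 0 0 0 0.5;0 0 0 0 0.4;0 0 0 0 0.4;0 0 0 0 0.4;0 0 0 0 0.4;0 0 0 0 0.4'
```

```text
time: 49.5
tool_pos: [0.5223, -0.3267, 0.2265]
tool_rot: [1.803, 1.571, 0.283]
contact_force: [-0.1, 0.4, -0.0]
opening: 0.0681
time: 50.08
tool_pos: [0.5223, -0.3273, 0.226]
tool_rot: [0.887, 1.568, -0.634]
contact_force: [-0.2, 0.6, 6.0]
opening: 0.0569
```

```bash
python3 -m inch '0 0 5 0 0.4;0 0 15 0 0.4;0 0 35 0 0.4;0 0 38 0 0.4;0 0 38 0 0.4;0 5 30 0 0.4;2 25 8 -0.01 0.4;3 35 0 -0.01 0.4';python3 -m inch '3 35 0 -0.01 0.4;3 36 0 -0.01 0.4;3 36 0 -0.01 0.4;3 36 0 -0.01 0.4;3 36 0 -0.01 0.4;3 36 0 -0.007 0.4;3 33 0 0 0.4;3 23 0 0 0.4'; python3 -m inch '3 13 0 0 0.4;0 6 0 0 0.4;0 2 0 0 0.4;0 0 0 0 0.4;0 0 0 0 0.4'; python3 -c "
from h import *
s=readout.observe();print(s['tool_pos'],R.from_euler('xyz',s['tool_rot']).as_matrix()[:,1])
d=grab('wrist','pics/w20.png')"
```

```text
time: 50.75
tool_pos: [0.5267, -0.2636, 0.3969]
tool_rot: [0.848, 1.564, -0.697]
contact_force: [1.4, 0.3, -3.2]
opening: 0.0571
time: 51.42
tool_pos: [0.5504, 0.0118, 0.3935]
tool_rot: [-2.453, 1.57, 2.234]
contact_force: [0.2, -0.6, -2.8]
opening: 0.0571
time: 51.83
tool_pos: [0.5539, 0.0287, 0.3932]
tool_rot: [-0.401, 1.57, -2.0]
contact_force: [0.3, -1.2, -2.0]
opening: 0.057
[0.55393341 0.02871936 0.39324914] [ 9.99598952e-01 -2.83176234e-02 -2.18078177e-04]
```

View pics/w20.png

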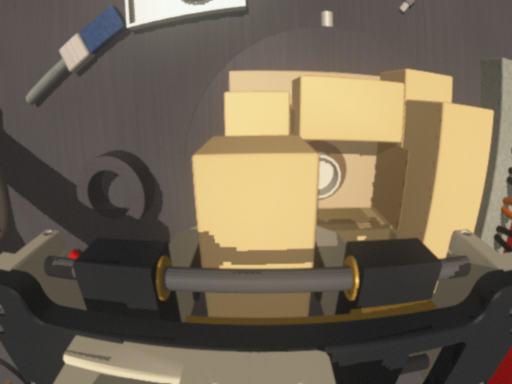

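Held brick: its far bottom edge is at row 136 and its far top edge about row 155. I use these to find its y offset in the grip.

Run:
```python
from h import *
d=grab('wrist'); e=dict(d);e['c2w']=d['T_tool_cam']
for z in(-.055,-.057,-.059): print(z,proj(e,np.array([.146,0,z])).round(1),proj(e,np.array([.210,0,z])).round(1))
crop(d,180,80,340,240,4,'pics/w20c.png')
```

```text
-0.055 [256.  162.1] [256.2 140.8]
-0.057 [256.  157.6] [256.2 137.7]
-0.059 [256.  153.1] [256.2 134.6]
```

View pics/w20c.png

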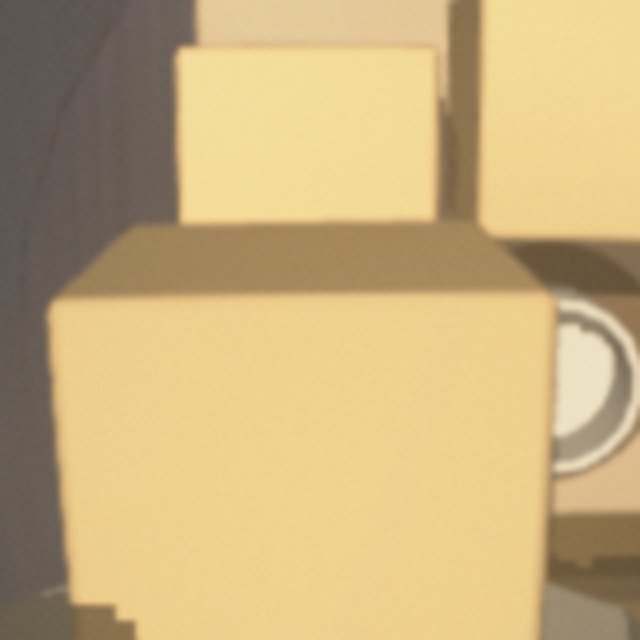

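```bash
python3 -m inch '0.5 1 -15 0 0.4;0 0 -22 0 0.4;0 0 -14 0 0.4;0 0 -7 0 0.4;0 0 -3 0 0.4;0 0 0 0 0.4;0 0 0 0 0.4'; python3 -m inch '0 0 -1 0 0.4;0 0 -1 0 0.4;0 0 0 0 0.4'; python3 -m inch '0 0 -1 0 0.4;0 0 0 0 0.4';python3 -m inch '0 0 -1 0 0.4;0 0 0 0 0.4'
```

```text
time: 52.52
tool_pos: [0.5547, 0.0306, 0.3332]
tool_rot: [1.47, 1.569, -0.128]
contact_force: [-0.1, -0.5, -2.6]
opening: 0.0572
time: 52.77
tool_pos: [0.5545, 0.031, 0.3308]
tool_rot: [1.494, 1.57, -0.104]
contact_force: [0.1, 0.1, -1.0]
opening: 0.0569
time: 52.93
tool_pos: [0.5544, 0.031, 0.3294]
tool_rot: [1.338, 1.571, -0.26]
contact_force: [-0.2, -0.4, -2.1]
opening: 0.057
time: 53.1
tool_pos: [0.5544, 0.031, 0.3282]
tool_rot: [-1.557, 1.571, 3.129]
contact_force: [0.3, 0.6, -2.3]
opening: 0.0569
```

```bash
python3 -m inch '0 -1 -1 0 0.4;0 0 0 0 0.4'; python3 -m inch '0 0 -1 0 0.4;0 0 0 0 0.4'; python3 -m inch '0 0 -1 0 0.4;0 0 0 0 0.4'
```

```text
time: 53.27
tool_pos: [0.5544, 0.0298, 0.3272]
tool_rot: [-1.039, 1.571, -2.637]
contact_force: [-0.3, 0.4, -3.1]
opening: 0.0569
time: 53.43
tool_pos: [0.5544, 0.0299, 0.3261]
tool_rot: [-1.531, 1.571, -3.129]
contact_force: [1.5, 0.4, -3.3]
opening: 0.0572
time: 53.6
tool_pos: [0.5544, 0.03, 0.326]
tool_rot: [1.441, 1.57, -0.157]
contact_force: [-1.8, 0.4, 2.8]
opening: 0.0565
```

Seated. Release, rise and move away for the final check.

```bash
python3 -m inch '0 0 0 0 0.66;0 0 0 0 0.74;0 0 0 0 0.74;0 0 0 0 0.74;0 0 12 0 0.74;0 0 30 0 0.74;0 0 36 0 0.74;0 -15 20 0 0.74'; python3 -m inch '0 -30 0 0 0.74;0 -25 0 0 0.74;0 0 0 0 0.74;0 0 0 0 0.74';python3 -c "
from h import *
s=readout.observe();print(s['tool_pos'])
d=grab('wrist')
import pickle;pickle.dump(d,open('w21.pkl','wb'))
crop(d,170,0,400,225,2.6,'pics/w21c.png')"; python3 -m inch '-20 -36 0 0 0.74;-20 -36 0 0 0.74;-20 -36 0 0 0.74;-20 -36 0 0 0.74;-20 -36 0 0 0.74;-20 -36 0 0 0.74;-10 -20 0 0 0.74;0 0 0 0 0.74'; python3 -c "
from h import *
d=grab('top','pics/t22.png');import pickle;pickle.dump(d,open('t22.pkl','wb'))
crop(d,105,105,335,275,3.4,'pics/t22c.png');d=grab('scene','pics/s22.png')"
```

```text
time: 54.27
tool_pos: [0.5546, 0.0165, 0.4268]
tool_rot: [1.764, 1.567, 0.168]
contact_force: [1.1, -0.1, -0.3]
opening: 0.0681
time: 54.6
tool_pos: [0.5544, -0.041, 0.4232]
tool_rot: [-3.125, 1.571, 1.558]
contact_force: [-0.1, 0.8, -0.0]
opening: 0.0681
[ 0.55439487 -0.04102822  0.42322182]
time: 55.32
tool_pos: [0.4231, -0.2786, 0.4231]
tool_rot: [-0.515, 1.57, -2.116]
contact_force: [-0.5, 0.5, -0.4]
opening: 0.0678
```

View pics/w21c.png

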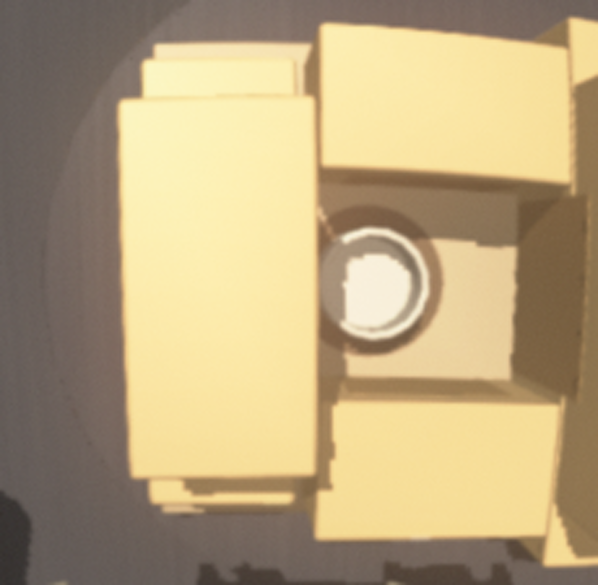

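View pics/t22c.png

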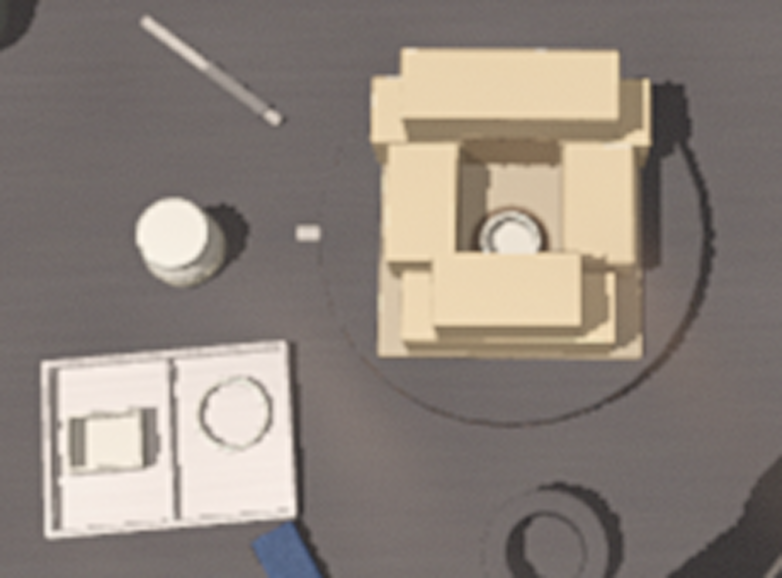

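View pics/s22.png

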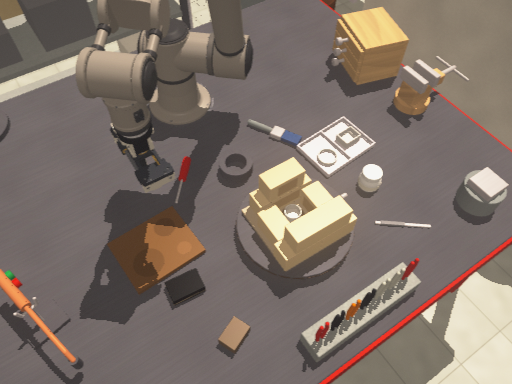

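Everything is in place: the short brick is centred on the long one, the round box stands in the hearth, the square box lies in the tray half, and the pot has not moved. One numeric check before handing in.

Run:
```python
from h import *
import pickle;d=pickle.load(open('w21.pkl','rb'))
f=lambda x,y,z:(onz(d,170+(x+.5)/2.6-.5,(y+.5)/2.6-.5,z)*1000)[:2].round(1)
P=np.array([f(119,99,.18),f(314,97,.18),f(317,474,.18),f(131,478,.18)]);print("short",P.tolist(),P.mean(0))
print("long end x",f(142,60,.116),f(296,60,.116),"y right",f(151,502,.116))
t=pickle.load(open('t22.pkl','rb'))
g=lambda x,y,z:(onz(t,105+(x+.5)/3.4-.5,105+(y+.5)/3.4-.5,z)*1000)[:2].round(1)
print("pot",g(173,235,.062),"sq in tray",g(114,441,.029),"round",g(511,236,.077))
from cell import workorder
print(workorder.hand_in())
```

```text
short [[528.1, 88.9], [583.4, 87.6], [582.6, -24.1], [526.3, -23.7]] [555.1    32.175]
long end x [528.6 117.1] [584.8 115.3] y right [524.8 -52.5]
pot [632.7 316.1] sq in tray [461.5 368. ] round [623.6  28.4]
the job is handed in; nothing more can be done
None
```

The job is handed in at about 55 s of the 144 s allowed, with the steps done in the order asked.

**How it was done**
- Both bricks went onto the board, short one first, both the same way up.
- The gripper body is 190 mm along the jaws, so gripping either box in the middle of the hearth would have hit the back wall. I slid the rectangular box about 44 mm forward with the fingers inside it, then gripped it front and back and set it in the empty half of the tray.
- The round box was set down in front of its place for the same reason and pushed gently back.
- I then put the long brick back and the short one on top of it.

**Last checks**

| Item | Measured (mm) | Target (mm) | Note |
|---|---|---|---|
| Long brick | (554.6, 31.5) | (554.2, 31.0) | square to the hearth |
| Short brick | (555.1, 32.2) | on the long brick | within 1 mm of its centre |
| Round box | (619.2, 28.9) wrist, (623.6, 28.4) top | (621.8, 29.1) | the two cameras disagree by about 4 mm in x; about 3 mm off at most |
| Rectangular box | (461.5, 368) top camera | (461.6, 376) | flat; the arm let go of it at y = 376, so the readings differ by about 8 mm, but either is inside the half |
| Flux pot | (632.7, 316.1) | (634.4, 317.1) at the start | within the reading error, so not moved |

The contact forces I saw at the set-downs were at most about 13 N (largest on the first brick).

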